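Square the ceramic tile on the rice-cake board

ROBOT

A 6-joint arm with a two-finger parallel gripper is mounted at the origin on the work surface. World frame = base frame: x ahead of the robot, y to its left, z up, the work surface at z = 0. Lengths are in m, angles in degrees, forces in N, time in s.
With the tool pointing down it reaches from about 0.275 to 0.825 m from the base axis. Payload 5.2 kg.
Tool frame: the origin (TCP) lies at the very end of the fingers, on their centre line; the grasp point (between the pads) lies 19 mm behind it; z points along the fingers, y is the direction in which the jaws open and shut (so a half turn about z gives the same grasp; the last joint's range is limited). The gripper opens to 93 mm and grips with 3 to 60 N. Pads are 15 mm wide; open, the fingers measure 128 mm over their backs; the gripper's body (75 mm by 188 mm) begins 65 mm behind the grasp point.
Start: joints at [-11.62, 14.817, 87.949, -0, 77.235, -11.62], TCP at [0.55, 0, 0.219] pointing down, gripper open.
Joint ranges: [-179.93, 179.93], [-52.35, 119.4], [10.71, 147.94], [-69.91, 249.91], [12.55, 155.21], [-178.61, 178.61]. Speed limits (degrees/s): [147.25, 147.25, 180, 180, 180, 180].

INTERFACE

Orientations are given as a 3x3 rotation matrix whose columns are the frame's x, y, z axes.
In Python, from cell import bot gives the robot as it stands. The module is installed in compiled form; this text tells all that it offers.
- The arm moves only by the tool play_rows, never from a script. Its argument "series" is a list of rows, each a list of 7 numbers: the gripper command: -1 is shut, 1 is fully open, values between are in proportion, then the shift along the tool's x, y, z in units of 30 mm (1.0 is 30 mm), then the turn, a rotation vector about the tool's x, y, z in units of 8 degrees (1.0 is 8 degrees). In form: [[hand, x, y, z, ax, ay, az], ...]. A call has 1 to 20 rows; each row shifts and turns the commanded pose from where the row before left it, along the tool's axes as they then stand; what a row does not reach is not made up. A row lasts 1/10 s, in which the tool goes at most 50 mm and 8.59 degrees, less where a joint would pass 70% of its speed; a pose out of reach is approached as far as the arm can. A call is refused whole if a number of a shift passes 1 or a number of a turn 1, either way. A call with a gripper value outside its range is refused whole. The fingers move at their own pace and stop on an object; "grip_force" is the grip in N (left out, the last holds). Time passes only in rows, so rows that do not move let the fingers close. It gives the time, the measured TCP pose, the force and the opening at its end, in the units of the state.
- bot.observe(): the state, without advancing time (a new reading comes with each control period).
- bot.get_image(name): name is "scene" or "side" or "wrist"; returns a dict with "img" (400x640x3 uint8, red, green, blue), "camera_matrix" (3x3 intrinsics, pixels), "rvec" (rotation vector, rad) and "tvec" (3), from world to camera coordinates, as OpenCV has them. Camera axes: x right, y down, z forward; pixel columns grow to the right and rows downward; lengths in m; the calibration is good to about 2 mm. A picture is of the moment at which its call begins. There is no depth.
- bot.sign_off(): hands the job in, once; it reports no verdict.
Trained networks look in the newest picture that a camera, given by its name, has taken for a name from the list of things; names that differ only in an ending like _2 or _b are one class to them, and where a whole thing is asked for, a point or a joint stands for the part that bears it (a point fixed in the world has none). Each returns a list of dicts, best first, with "confidence" (0 to 1); they miss things now and then, are a little off and sometimes report something else, mostly with a low value. They report only what shows in the picture. A call takes as long as a camera call.
- bot.trace(label, camera): "region" (400x640 bool, what is visible of it) and "xy" ([column, row] in pixels, amid what is visible of it).
- bot.mark_of(label, camera): "xy" ([column, row] in pixels: a listed point, or the origin of a listed thing).
The state is a dict: "clock": time; "q": joint angles; "joint_velocities": joint speeds; "tau": joint torques, N m; "tool_pos": TCP position; "ee_rot": TCP orientation; "wrist_force": force on the tool from outside, world axes, zero at the start; "torque": the same for the moment, N m; "opening": opening from 0.0 (shut) to 1.0 (fully open).
Only numpy, scipy, OpenCV 4.12 (cv2) and the standard library are available. Lean on these libraries where they do the work, as an engineer would, in place of code of your own. Each camera call takes 0.05 s, during which the arm holds its last target.

TASK

Take the square-footed wooden pusher from its tray and, with its foot only (gripper off the tile), nudge the white ceramic tile along the steel board: first endways until its short edge is pressed flat against the stop there with about 10 N, then sideways along that stop until its long edge is pressed against the other stop with about 10 N too; 14 N chips it. It must stay tight in the corner against both stops while you stand the pusher upright in its tray again, leaving everything else alone.

Things in the scene. Friction and masses are not known exactly. Their poses are not given: they have to be found in the camera images.
- corner (a point): inner corner of the two metal stops on the squaring board, at the height of the board's upper face. Its x axis points square into the first stop (inner face: the plane x = 0 of this frame), its y axis points square into the second stop (inner face y = 0), z is up. The free board lies at negative x and y, to x = -210 mm and y = -190 mm
- board: dark steel squaring board, 230 x 210 x 20 mm, fixed flat on the counter; origin at the centre of its underside, axes as the corner's. Along two of its edges run the stops, aluminium bars 20 mm wide that rise 22 mm above its upper face
- tile_center (a point): centre of the loose white ceramic tile, 120 x 90 x 12 mm (x, y, z), lying flat on the board, 6 mm above its upper face; at the start 20 to 60 mm short of each stop and turned up to 0.22 rad from square. Its long x axis belongs along the corner's x axis: home, its centre is at x = -60 mm, y = -45 mm in the corner's frame
- tile: the tile itself, 0.2 to 0.35 kg, glazed and slippery; origin at the centre of its underside. Its friction on the board, 0.3 to 2 N, takes that much off the push before it reaches a stop. Each stop must feel 6 to 14 N for at least 0.3 s; poses are not exact enough for that, so press by feel
- stop_x: the first stop, across the corner's x axis, 210 mm long (its origin is the board's)
- stop_y: the second stop, across the corner's y axis, 210 mm long (its origin is the board's)
- pusher_center (a point): point half-way up the upright wooden pusher, 48 mm above its underside. It has a square foot 45 x 45 mm, 25 mm high, and above it a square handle 26 x 26 mm that ends 96 mm above the underside. The sides of foot and handle are parallel to its x and y axes, z is up. A round-footed tamper of the same wood stands elsewhere: not this one
- pusher: the pusher itself, 0.09 kg; origin at the centre of its underside
- tray: low open aluminium tray 110 x 110 mm, 14 mm high, walls and floor 4 mm thick, fixed on the counter, in which the pusher stands; origin at the centre of its underside
- round_tamper: round-footed wooden tamper 105 mm tall, foot 52 mm across, standing near the tray: leave alone (origin at the centre of its underside)
- cup_a: steel cup, 68 mm across, 75 mm high: leave alone (origin at the centre of its underside)
- cup_b: steel cup, like the other: leave alone (origin at the centre of its underside)

How it is judged:
By the outcome, as a careful person would: the job done as asked, in the order asked, and still so for the second after the job is handed in, with the robot touching nothing.
It also fails if it takes over 70 s, if anything falls off the work surface, if the arm or the gripper's body presses on something with over 40 N, if the wrist force passes 120 N, or if a joint passes its speed limit or range.

## Working session

There is one attempt and no reset: what is moved stays moved. The work goes in short steps, Python scripts to look and compute and a tool call to move; the robot and the scene stay as the last step left them, time stands still between calls to the robot, and variables do not carry over. Pictures are saved under pics/ and viewed, and the job is handed in when it is done.

Besides the shell and the picture viewer there is one more tool, called after "Request:" in YAML: its name, and indented under it one key for each argument. play_rows: Moves the arm, as the interface text tells. Its arguments: {"type":"object","properties":{"series":{"type":"array"},"grip_force":{"type":"number"}},"required":["series"]}

```bash
mkdir -p pics
cat > h.py <<'E'
import numpy as np, cv2
from cell import bot
def save(n,fn):
    im=bot.get_image(n); cv2.imwrite('pics/'+fn,im['img'][:,:,::-1]); return im
def ray(im,xy):
    R=cv2.Rodrigues(np.array(im['rvec'],float))[0]; t=np.array(im['tvec'],float).ravel(); K=np.array(im['camera_matrix'])
    d=R.T@(np.linalg.inv(K)@np.array([xy[0],xy[1],1.0])); return -R.T@t,d
def atz(im,xy,z):
    o,d=ray(im,xy); return o+d*(z-o[2])/d[2]
def proj(im,P):
    return cv2.projectPoints(np.array(P,float).reshape(-1,3),np.array(im['rvec'],float),np.array(im['tvec'],float),np.array(im['camera_matrix']),None)[0].reshape(-1,2)
E
python3 - <<'E'
from h import *
np.set_printoptions(precision=4,suppress=True)
for c in ['scene','side','wrist']:
    im=save(c,c+'0.png')
    R=cv2.Rodrigues(np.array(im['rvec'],float))[0]; print(c,'cam at',-R.T@np.array(im['tvec']).ravel())
    for l in ['corner','board','tile_center','pusher_center','pusher','tray','round_tamper','cup_a']:
        r=bot.mark_of(l,c)
        print(c,l,[(np.round(x['xy'],1).tolist(),round(x['confidence'],2)) for x in r[:3]])
print(bot.observe())
E
```

```text
scene cam at [1.2271 0.5539 0.9464]
scene corner [([268.8, 214.4], 0.77)]
scene board [([316.1, 207.1], 0.67), ([269.6, 214.0], 0.56)]
scene tile_center [([310.7, 204.7], 0.86), ([410.5, 268.9], 0.58)]
scene pusher_center [([257.3, 133.8], 0.93), ([217.0, 164.6], 0.19)]
scene pusher []
scene tray [([257.5, 142.7], 0.91)]
scene round_tamper [([219.1, 167.0], 0.67)]
scene cup_a [([428.0, 237.5], 0.72)]
side cam at [ 0.4791 -0.5739  0.7364]
side corner [([375.1, 229.4], 0.72)]
side board [([317.5, 225.2], 0.9)]
side tile_center [([327.7, 217.1], 0.56)]
side pusher_center [([295.8, 340.7], 0.96)]
side pusher [([296.1, 353.1], 0.89)]
side tray [([292.3, 357.7], 0.95), ([265.5, 150.6], 0.68)]
side round_tamper [([372.7, 353.7], 0.79)]
side cup_a [([301.2, 148.7], 0.64), ([265.2, 151.6], 0.5)]
wrist cam at [0.5498 0.0797 0.385 ]
wrist corner [([437.3, 182.9], 0.79)]
wrist board []
wrist tile_center [([353.8, 136.6], 0.91), ([263.7, 350.9], 0.31)]
wrist pusher_center [([261.1, 383.1], 0.91)]
wrist pusher [([264.5, 346.4], 0.66)]
wrist tray []
wrist round_tamper [([367.1, 361.2], 0.63)]
wrist cup_a []
{'clock': 1.35, 'q': array([-11.6183,  14.8158,  87.9513,   0.0002,  77.2347, -11.6192]), 'joint_velocities': array([ 0.0003, -0.0989, -0.0717,  0.0514,  0.0355, -0.0144]), 'tau': array([ -0.0003, -43.7198, -28.4304,   0.0719,   0.0314,   0.    ]), 'tool_pos': array([0.55  , 0.    , 0.2186]), 'ee_rot': array([[-0.,  1., -0.],
       [ 1.,  0.,  0.],
       [ 0., -0., -1.]]), 'wrist_force': array([ 0.3411,  0.8754, -0.2877]), 'torque': array([-0.0169, -0.021 , -0.0228]), 'opening': 1.000121244154357}
```

View pics/scene0.png

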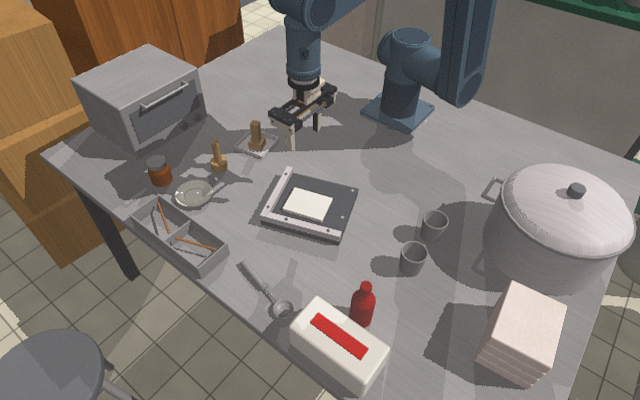

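View pics/side0.png

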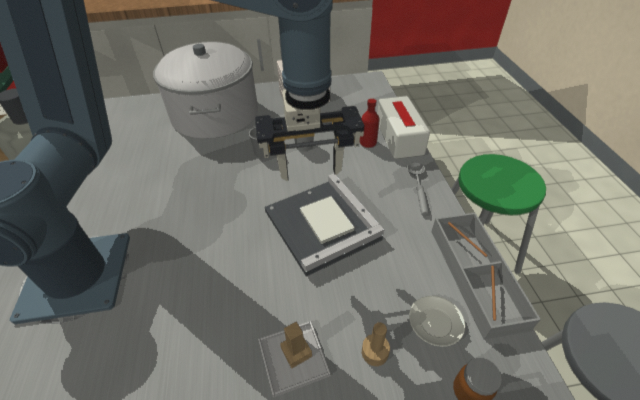

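View pics/wrist0.png

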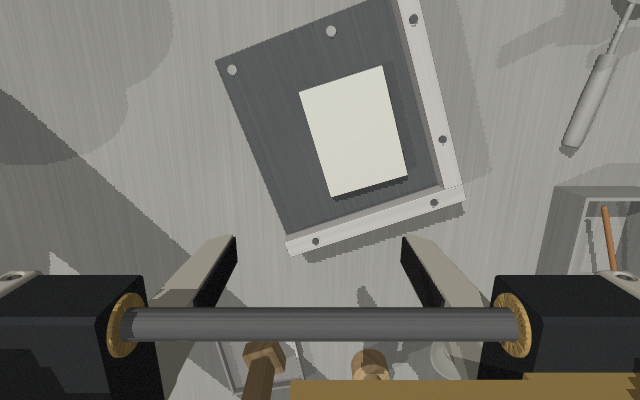

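The wrist view shows the tile at about (354,132). The first stop is the lower bar and the second stop the right-hand bar, meeting near (445,187). The pusher stands in the tray at (265,360) and the tamper at (370,360). Next I'll measure these more precisely.

Run:
```python
from h import *
np.set_printoptions(precision=4,suppress=True)
for c in ['wrist','scene','side']:
    im=bot.get_image(c)
    r=bot.trace('tile',c)
    m=r[0]['region']; img=im['img'].astype(int)
    g=img.min(2); th=np.percentile(g[m],60)*0.85
    mm=(m&(g>th)).astype(np.uint8)
    cs=max(cv2.findContours(mm,0,2)[0],key=cv2.contourArea).reshape(-1,2)
    w=np.array([atz(im,p,0.032)[:2] for p in cs],np.float32)
    rr=cv2.minAreaRect((w*1000).astype(np.float32)); print(c,'tile rect',rr, m.sum(),mm.sum())
    for l in ['pusher','round_tamper','tray','board']:
        rs=bot.trace(l,c)
        for q in rs[:2]:
            ys,xs=np.where(q['region']); print(l,round(q['confidence'],2),len(xs),xs.min(),xs.max(),ys.min(),ys.max())
# triangulate
    for l,z in [('corner',.02),('board',0),('tile_center',.026),('pusher_center',.052),('pusher',.004),('tray',0),('round_tamper',0)]:
        rs=bot.mark_of(l,c)
        for x in rs[:1]: print(c,l,atz(im,x['xy'],z)[:2],round(x['confidence'],2))
im=bot.get_image('wrist')['img'][:,:,::-1]; cv2.imwrite('pics/wz.png',cv2.resize(im[0:260,205:480],None,fx=2.3,fy=2.3,interpolation=cv2.INTER_CUBIC))
im=bot.get_image('side')['img'][:,:,::-1]; a=cv2.resize(im[300:400,240:400],None,fx=4.5,fy=4.5,interpolation=cv2.INTER_CUBIC); cv2.imwrite('pics/sz.png',a)
```

```text
wrist tile rect ((588.6455688476562, 44.526580810546875), (89.12508392333984, 119.15007019042969), 17.105607986450195) 9397 9257
pusher 0.92 1969 241 285 341 399
tray 0.82 1959 216 304 342 394
board 0.79 33213 215 465 0 256
wrist corner [ 0.6896 -0.0091] 0.72
wrist tile_center [0.5886 0.0415] 0.97
wrist pusher_center [ 0.4721 -0.2714] 0.91
wrist pusher [ 0.4743 -0.2646] 0.77
wrist round_tamper [ 0.6214 -0.2948] 0.87
scene tile rect ((588.4410400390625, 46.527252197265625), (88.29658508300781, 118.93197631835938), 17.237958908081055) 1088 953
pusher 0.66 371 248 265 120 150
round_tamper 0.86 397 210 227 140 172
round_tamper 0.42 328 249 265 120 149
tray 0.66 568 235 279 132 158
board 0.75 3797 260 358 167 244
scene corner [ 0.6791 -0.0174] 0.73
scene board [0.5725 0.0581] 0.56
scene tile_center [0.5915 0.0565] 0.72
scene pusher_center [ 0.4672 -0.2626] 0.9
scene pusher [ 0.4721 -0.2815] 0.68
scene tray [ 0.4807 -0.2651] 0.95
scene round_tamper [ 0.6179 -0.2921] 0.83
side tile rect ((589.9216918945312, 42.6633415222168), (88.409423828125, 117.3780288696289), 17.00514030456543) 1503 1293
pusher 0.7 886 281 311 322 367
round_tamper 0.81 875 362 389 324 365
tray 0.62 2616 258 329 322 396
board 0.97 5461 265 383 174 275
board 0.23 218 249 263 128 157
side corner [ 0.6936 -0.0149] 0.7
side board [0.5713 0.0526] 0.88
side tile_center [0.5931 0.0387] 0.84
side pusher_center [ 0.4754 -0.2711] 0.82
side pusher [ 0.4751 -0.2654] 0.84
side tray [ 0.4643 -0.2746] 0.85
side round_tamper [ 0.6199 -0.2988] 0.97
```

View pics/wz.png

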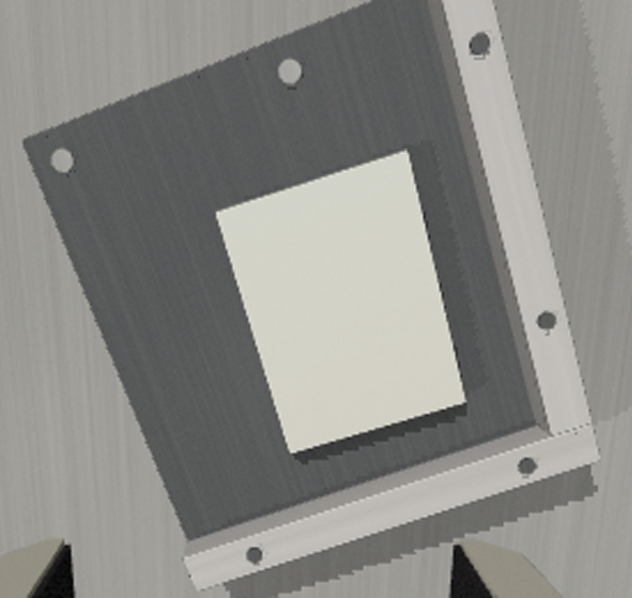

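View pics/sz.png

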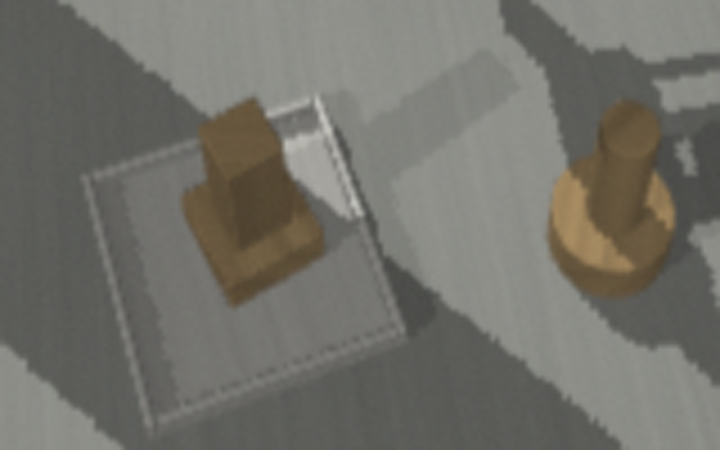

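Run:
```python
from h import *
from scipy.optimize import least_squares
np.set_printoptions(precision=4,suppress=True)
im=bot.get_image('wrist')
Z=np.array([(24,142),(189,540),(540,426),(598,458),(197,590),(185,557),(550,434)],float)
uv=(Z+.5)/2.3-.5+[205,0]
M=np.array([(-210,-190,20),(0,-190,20),(0,0,20),(20,20,42),(20,-190,42),(0,-190,42),(0,0,42)])/1000
def place(p,M):
    c,s=np.cos(p[2]),np.sin(p[2]); Q=M.copy(); Q[:,0]=p[0]+c*M[:,0]-s*M[:,1]; Q[:,1]=p[1]+s*M[:,0]+c*M[:,1]; return Q
f=lambda p:(proj(im,place(p,M))-uv).ravel()
r=least_squares(f,[.69,-.01,-1.2]); print('board',r.x,np.degrees(r.x[2])); print(f(r.x).reshape(-1,2))
np.save('board.npy',r.x)
c=r.x
# check in other cams
for n in ['scene','side']:
    I=bot.get_image(n); v=I['img'][:,:,::-1].copy(); v=cv2.resize(v,None,fx=4,fy=4,interpolation=cv2.INTER_CUBIC)
    for poly in [[(-210,-190,20),(0,-190,20),(0,0,20),(-210,0,20)],[(0,-190,42),(20,-190,42),(20,20,42),(0,20,42)]]:
        q=proj(I,place(c,np.array(poly,float)/1000)); cv2.polylines(v,[np.int32(q*4+1.5)],True,(0,0,255),1)
    x,y=proj(I,[[.6,.03,.03]])[0]*4; x,y=int(x),int(y)
    cv2.imwrite('pics/b_%s.png'%n,v[y-230:y+230,x-280:x+280])
# tile in corner frame
yaw=np.radians(17.1-90)
t=np.array([.589,.0446]); d=t-c[:2]; R=np.array([[np.cos(c[2]),-np.sin(c[2])],[np.sin(c[2]),np.cos(c[2])]])
print('tile in corner mm',R.T@d*1000,'rot',np.degrees(yaw-c[2]))
I=bot.get_image('side')
T=lambda L:(np.array(L,float)+.5)/4.5-.5+[240,300]
h=T([(200,122),(257,98),(283,147),(232,180)]); print('handle top',[atz(I,p,.1)[:2] for p in h], np.mean([atz(I,p,.1)[:2] for p in h],0))
fb=T([(235,305),(325,250)]); print('foot bottom',[atz(I,p,.004)[:2] for p in fb])
ft=T([(182,208),(232,290),(325,235)]); print('foot top',[atz(I,p,.029)[:2] for p in ft])
tr=T([(85,178),(152,425),(403,330),(318,98)]); print('tray top',[atz(I,p,.014)[:2] for p in tr],np.mean([atz(I,p,.014)[:2] for p in tr],0))
```

```text
board [ 0.6893 -0.0135 -1.2265] -70.27425398854352
[[-1.4381 -1.1466]
 [-0.484   0.1696]
 [-1.4267 -0.7651]
 [ 2.1682  0.7891]
 [ 0.4107  0.6825]
 [-0.5687  0.3373]
 [ 1.3005  0.715 ]]
tile in corner mm [-88.597 -74.809] rot -2.6257460114564855
handle top [array([ 0.4604, -0.2568]), array([ 0.4836, -0.2508]), array([ 0.4909, -0.2726]), array([ 0.47  , -0.2822])] [ 0.4762 -0.2656]
foot bottom [array([ 0.4635, -0.292 ]), array([ 0.504 , -0.2757])]
foot top [array([ 0.4468, -0.2581]), array([ 0.4635, -0.2955]), array([ 0.5041, -0.2797])]
tray top [array([ 0.4059, -0.2309]), array([ 0.426 , -0.3362]), array([ 0.5299, -0.3175]), array([ 0.5111, -0.2118])] [ 0.4682 -0.2741]
```

View pics/b_scene.png

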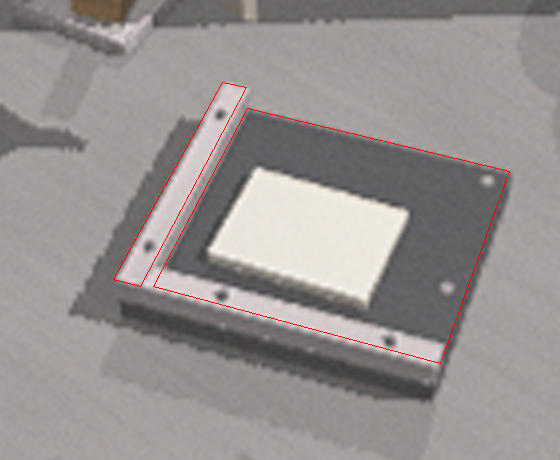

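View pics/b_side.png

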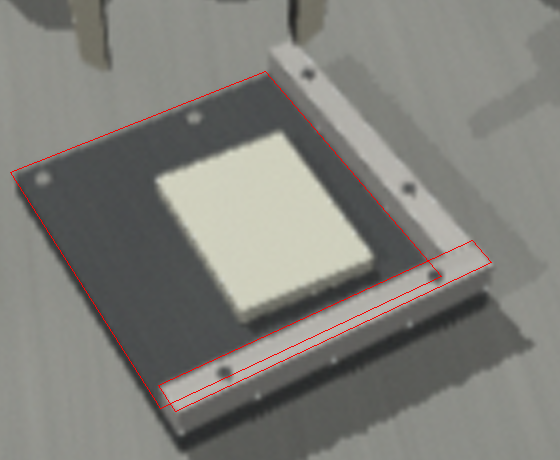

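```bash
cat >> h.py <<'E'
def yawof(R): return np.degrees(np.arctan2(R[1,1],R[0,1]))
def plan(pos,yaw,hand,s=None,n=None):
    s=s or bot.observe(); R=np.array(s['ee_rot']); p=np.array(s['tool_pos'])
    y0=yawof(R); dy=(yaw-y0+180)%360-180; d=np.array(pos)-p
    N=n or int(max(np.ceil(abs(dy)/7.6),np.ceil(np.linalg.norm(d)/.028),1))
    # rotation about tool z(down): az=-dyaw
    rows=[]
    for k in range(N):
        a=np.radians(y0+dy*k/N); ty=np.array([np.cos(a),np.sin(a),0]); tz=np.array([0,0,-1.]); tx=np.cross(ty,tz)
        st=d/N/.03; rows.append([hand]+[round(float(v),2) for v in (st@tx,st@ty,st@tz)]+[0,0,round(-dy/N/8,2)])
    print('pos',p.round(4),'yaw',round(y0,2),'z',R[:,2].round(3),'move',d.round(4),'dyaw',round(dy,1),'rows',N); print(str(rows).replace(' ',''))
E
python3 - <<'E'
from h import *
plan([.4757,-.266,.15],22,1)
for c in ['scene','side']:
    im=bot.get_image(c)
    for x in bot.mark_of('cup_a',c)[:2]: print(c,atz(im,x['xy'],0))
E
```

```text
pos [0.55   0.     0.2187] yaw -0.0 z [ 0.  0. -1.] move [-0.0743 -0.266  -0.0687] dyaw 22.0 rows 11
[[1,-0.81,-0.23,0.21,0,0,np.float64(-0.25)],[1,-0.8,-0.25,0.21,0,0,np.float64(-0.25)],[1,-0.79,-0.28,0.21,0,0,np.float64(-0.25)],[1,-0.78,-0.31,0.21,0,0,np.float64(-0.25)],[1,-0.77,-0.34,0.21,0,0,np.float64(-0.25)],[1,-0.75,-0.36,0.21,0,0,np.float64(-0.25)],[1,-0.74,-0.39,0.21,0,0,np.float64(-0.25)],[1,-0.73,-0.41,0.21,0,0,np.float64(-0.25)],[1,-0.71,-0.44,0.21,0,0,np.float64(-0.25)],[1,-0.7,-0.46,0.21,0,0,np.float64(-0.25)],[1,-0.68,-0.49,0.21,0,0,np.float64(-0.25)]]
scene [4.58919634e-01 3.74880521e-01 1.11022302e-16]
scene [0.57827434 0.38551068 0.        ]
side [0.57740049 0.37148336 0.        ]
side [0.4585957  0.37507953 0.        ]
```

Request:
play_rows:
  series:
    - [1, -0.81, -0.23, 0.21, 0, 0, -0.25]
    - [1, -0.8, -0.25, 0.21, 0, 0, -0.25]
    - [1, -0.79, -0.28, 0.21, 0, 0, -0.25]
    - [1, -0.78, -0.31, 0.21, 0, 0, -0.25]
    - [1, -0.77, -0.34, 0.21, 0, 0, -0.25]
    - [1, -0.75, -0.36, 0.21, 0, 0, -0.25]
    - [1, -0.74, -0.39, 0.21, 0, 0, -0.25]
    - [1, -0.73, -0.41, 0.21, 0, 0, -0.25]
    - [1, -0.71, -0.44, 0.21, 0, 0, -0.25]
    - [1, -0.7, -0.46, 0.21, 0, 0, -0.25]
    - [1, -0.68, -0.49, 0.21, 0, 0, -0.25]
    - [1, 0, 0, 0, 0, 0, 0]
    - [1, 0, 0, 0, 0, 0, 0]

```text
clock: 5.1
tool_pos: [0.4754, -0.2662, 0.1492]
ee_rot: [[-0.373, 0.928, -0.0], [0.928, 0.373, 0.001], [0.001, 0.0, -1.0]]
wrist_force: [0.0, 0.7, -0.3]
opening: 1.002
```

Run:
```python
from h import *
np.set_printoptions(precision=4,suppress=True)
im=save('wrist','w1.png')
print(bot.mark_of('pusher_center','wrist'),[ (x['xy'],x['confidence']) for x in bot.trace('pusher','wrist')])
for l,z in [('pusher_center',.052),('pusher',.004)]:
    for x in bot.mark_of(l,'wrist')[:1]: print(l,atz(im,x['xy'],z))
plan([.4757,-.266,.035],22,1)
cv2.imwrite('pics/w1.png',im['img'][:,:,::-1])
I=save('side','s1.png')
```

```text
[{'xy': [320.8, 200.5], 'confidence': 0.83}] [([315.8, 191.6], 0.84)]
pusher_center [ 0.4775 -0.2675  0.052 ]
pusher [ 0.4716 -0.2617  0.004 ]
pos [ 0.476  -0.2653  0.1497] yaw 22.06 z [ 0. -0. -1.] move [-0.0003 -0.0007 -0.1147] dyaw -0.1 rows 5
[[1,-0.0,-0.0,0.76,0,0,np.float64(0.0)],[1,-0.0,-0.0,0.76,0,0,np.float64(0.0)],[1,-0.0,-0.0,0.76,0,0,np.float64(0.0)],[1,-0.0,-0.0,0.76,0,0,np.float64(0.0)],[1,-0.0,-0.0,0.76,0,0,np.float64(0.0)]]
```

View pics/w1.png

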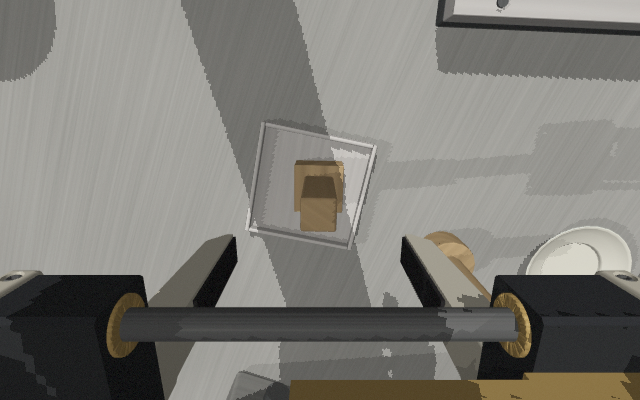

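View pics/s1.png

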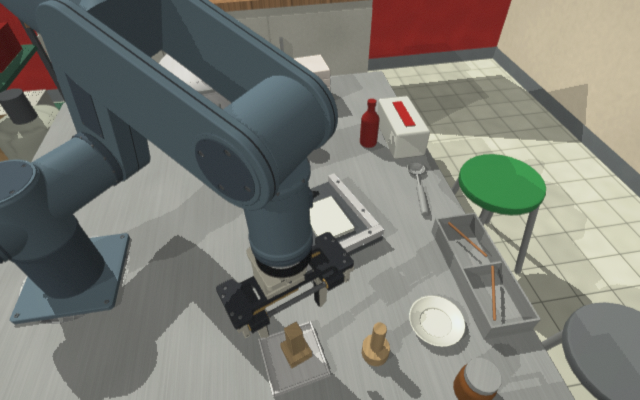

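Run:
```python
from h import *
np.set_printoptions(precision=4,suppress=True)
im=bot.get_image('wrist'); print(atz(im,(318,214),.1))
print([atz(im,p,.1) for p in [(300,231),(336,231),(301,198),(335,198)]])
print([atz(im,p,.029) for p in [(294,161),(343,161)]],[atz(im,p,.004) for p in [(295,212)]])
v=im['img'][:,:,::-1][110:260,230:390]; cv2.imwrite('pics/w1z.png',cv2.resize(v,None,fx=4,fy=4,interpolation=cv2.INTER_CUBIC))
```

```text
[ 0.4743 -0.2633  0.1   ]
[array([ 0.4671, -0.2803,  0.1   ]), array([ 0.4912, -0.2704,  0.1   ]), array([ 0.4588, -0.2568,  0.1   ]), array([ 0.4808, -0.2478,  0.1   ])]
[array([ 0.4447, -0.2482,  0.029 ]), array([ 0.4855, -0.2315,  0.029 ])] [array([ 0.4644, -0.302 ,  0.004 ])]
```

View pics/w1z.png

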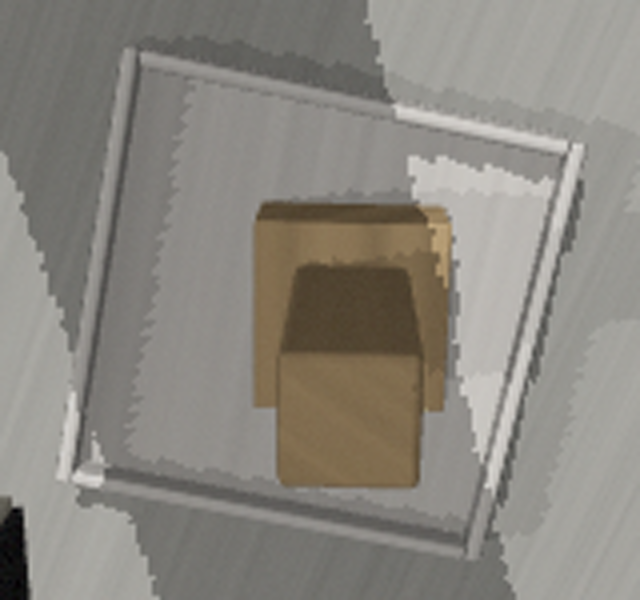

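Request:
play_rows:
  series:
    - [1, 0, 0, 0.8, 0, 0, 0]
    - [1, 0, 0, 0.8, 0, 0, 0]
    - [1, 0, 0, 0.8, 0, 0, 0]
    - [1, 0, 0, 0.8, 0, 0, 0]
    - [1, 0, 0, 0.6, 0, 0, 0]
    - [1, 0, 0, 0, 0, 0, 0]
    - [-1, 0, 0, 0, 0, 0, 0]
    - [-1, 0, 0, 0, 0, 0, 0]
    - [-1, 0, 0, 0, 0, 0, 0]
    - [-1, 0, 0, 0, 0, 0, 0]
    - [-1, 0, 0, 0, 0, 0, 0]
    - [-1, 0, 0, 0, 0, 0, 0]
    - [-1, 0, 0, 0, 0, 0, 0]
  grip_force: 55

```text
clock: 6.75
tool_pos: [0.4756, -0.2663, 0.0355]
ee_rot: [[-0.375, 0.927, 0.0], [0.927, 0.375, -0.0], [-0.0, 0.0, -1.0]]
wrist_force: [-0.0, 0.2, -0.4]
opening: 0.447
```

Run:
```python
from h import *
s=bot.observe(); print(s['tool_pos'],yawof(s['ee_rot']),s['wrist_force'],s['opening'],s['clock'])
```

```text
[ 0.47556482 -0.26628968  0.03547696] 21.996540576498855 [-0.01131073  0.22099277 -0.41537461] 0.4470275564393767 6.75
```

Request:
play_rows:
  series:
    - [-1, 0, 0, 0, 0, 0, 0]
    - [-1, 0, 0, 0, 0, 0, 0]
    - [-1, 0, 0, 0, 0, 0, 0]
    - [-1, 0, 0, 0, 0, 0, 0]
    - [-1, 0, 0, 0, 0, 0, 0]
    - [-1, 0, 0, 0, 0, 0, 0]
  grip_force: 55

```text
clock: 7.35
tool_pos: [0.4755, -0.2662, 0.0353]
ee_rot: [[-0.375, 0.927, -0.0], [0.927, 0.375, 0.0], [0.0, -0.0, -1.0]]
wrist_force: [0.1, -1.0, -0.2]
opening: 0.278
```

Request:
play_rows:
  series:
    - [-1, 0, 0, -0.4, 0, 0, 0]
    - [-1, 0, 0, -0.9, 0, 0, 0]
    - [-1, 0, 0, -0.9, 0, 0, 0]
    - [-1, 0, 0, -0.8, 0, 0, 0]
    - [-1, 0, 0, 0, 0, 0, 0]

```text
clock: 7.85
tool_pos: [0.4776, -0.2679, 0.1296]
ee_rot: [[-0.375, 0.927, 0.006], [0.927, 0.375, -0.005], [-0.007, 0.004, -1.0]]
wrist_force: [0.5, -1.1, -0.7]
opening: 0.282
```

```bash
cat >> h.py <<'E'
C=np.load('board.npy')
def cw(x,y,z): # corner mm -> world
    c,s=np.cos(C[2]),np.sin(C[2]); x,y=x/1e3,y/1e3
    return [C[0]+c*x-s*y,C[1]+s*x+c*y,z]
def wc(p):
    c,s=np.cos(C[2]),np.sin(C[2]); d=np.array(p)[:2]-C[:2]; return np.array([c*d[0]+s*d[1],-s*d[0]+c*d[1]])*1e3
E
python3 - <<'E'
from h import *
s=bot.observe(); print(s['opening'],s['wrist_force'])
plan(cw(-185,-75,.12),-70.3,-1)
E
```

```text
0.28235258191592894 [ 0.47428845 -1.14447553 -0.65021087]
pos [ 0.4776 -0.2679  0.1296] yaw 22.01 z [ 0.006 -0.005 -1.   ] move [ 0.0787  0.4031 -0.0096] dyaw -92.3 rows 15
[[-1,0.77,0.5,0.02,0,0,np.float64(0.77)],[-1,0.81,0.41,0.02,0,0,np.float64(0.77)],[-1,0.85,0.32,0.02,0,0,np.float64(0.77)],[-1,0.88,0.23,0.02,0,0,np.float64(0.77)],[-1,0.9,0.13,0.02,0,0,np.float64(0.77)],[-1,0.91,0.04,0.02,0,0,np.float64(0.77)],[-1,0.91,-0.06,0.02,0,0,np.float64(0.77)],[-1,0.9,-0.16,0.02,0,0,np.float64(0.77)],[-1,0.88,-0.25,0.02,0,0,np.float64(0.77)],[-1,0.84,-0.35,0.02,0,0,np.float64(0.77)],[-1,0.8,-0.44,0.02,0,0,np.float64(0.77)],[-1,0.75,-0.52,0.02,0,0,np.float64(0.77)],[-1,0.69,-0.6,0.02,0,0,np.float64(0.77)],[-1,0.62,-0.67,0.02,0,0,np.float64(0.77)],[-1,0.55,-0.73,0.02,0,0,np.float64(0.77)]]
```

Request:
play_rows:
  series:
    - [-1, 0.77, 0.5, 0.0, 0, 0, 0.77]
    - [-1, 0.81, 0.41, 0.0, 0, 0, 0.77]
    - [-1, 0.85, 0.32, 0.0, 0, 0, 0.77]
    - [-1, 0.88, 0.23, 0.0, 0, 0, 0.77]
    - [-1, 0.9, 0.13, 0.0, 0, 0, 0.77]
    - [-1, 0.91, 0.04, 0.0, 0, 0, 0.77]
    - [-1, 0.91, -0.06, 0.0, 0, 0, 0.77]
    - [-1, 0.9, -0.16, 0.0, 0, 0, 0.77]
    - [-1, 0.88, -0.25, 0.0, 0, 0, 0.77]
    - [-1, 0.84, -0.35, 0.0, 0, 0, 0.77]
    - [-1, 0.8, -0.44, 0.0, 0, 0, 0.77]
    - [-1, 0.75, -0.52, 0.0, 0, 0, 0.77]
    - [-1, 0.69, -0.6, 0.0, 0, 0, 0.77]
    - [-1, 0.62, -0.67, 0.0, 0, 0, 0.77]
    - [-1, 0.55, -0.73, 0.0, 0, 0, 0.77]
    - [-1, 0, 0, 0, 0, 0, 0]
    - [-1, 0, 0, 0, 0, 0, 0]
    - [-1, 0, 0, 0, 0, 0, 0]

```text
clock: 9.65
tool_pos: [0.5536, 0.1358, 0.1249]
ee_rot: [[0.942, 0.336, -0.001], [0.336, -0.942, -0.0], [-0.001, 0.0, -1.0]]
wrist_force: [-0.2, -0.8, -1.3]
opening: 0.28
```

Run:
```python
from h import *
s=bot.observe(); print(s['opening'],s['wrist_force'],wc(s['tool_pos']))
plan(cw(-185,-75,.054),-70.3,-1)
save('scene','sc2.png');save('side','si2.png');save('wrist','w2.png')
```

```text
0.28031462819418235 [-0.18155502 -0.75596496 -1.32198084] [-186.41092703  -77.31943566]
pos [0.5536 0.1358 0.1249] yaw -70.34 z [-0.001 -0.    -1.   ] move [ 0.0027 -0.0005 -0.0709] dyaw 0.0 rows 3
[[-1,0.03,0.02,0.79,0,0,np.float64(-0.0)],[-1,0.03,0.02,0.79,0,0,np.float64(-0.0)],[-1,0.03,0.02,0.79,0,0,np.float64(-0.0)]]
```

View pics/w2.png

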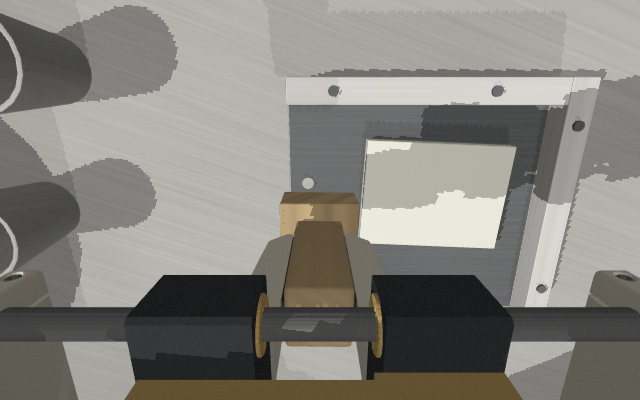

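View pics/sc2.png

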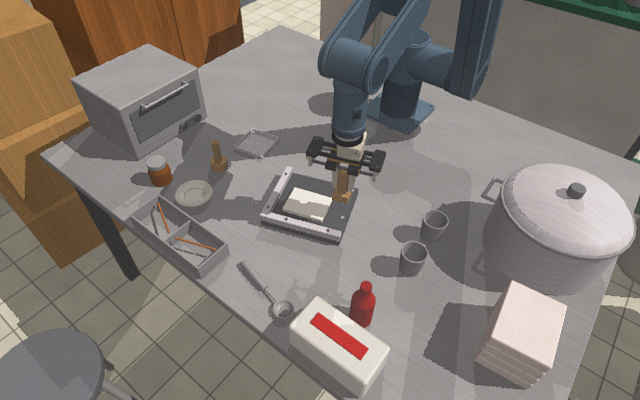

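Request:
play_rows:
  series:
    - [-1, 0.08, 0.04, 0.8, 0, 0, 0]
    - [-1, 0, 0, 0.8, 0, 0, 0]
    - [-1, 0, 0, 0.5, 0, 0, 0]
    - [-1, 0, 0, 0.26, 0, 0, 0]
    - [-1, 0, 0, 0, 0, 0, 0]
    - [-1, 0, 0, 0, 0, 0, 0]
    - [-1, 0, 0, 0, 0, 0, 0]

```text
clock: 10.5
tool_pos: [0.5577, 0.1362, 0.0557]
ee_rot: [[0.942, 0.335, 0.002], [0.335, -0.942, 0.0], [0.002, 0.001, -1.0]]
wrist_force: [0.1, 0.3, -1.1]
opening: 0.277
```

Run:
```python
from h import *
s=bot.observe(); print(s['tool_pos'],s['opening'],s['wrist_force'],wc(s['tool_pos']))
save('side','si3.png')
im=save('wrist','w3.png')
```

```text
[0.55765953 0.13619909 0.05565667] 0.27653424566268653 [ 0.12685485  0.31854658 -1.10708701] [-185.39895462  -73.39406005]
```

View pics/w3.png

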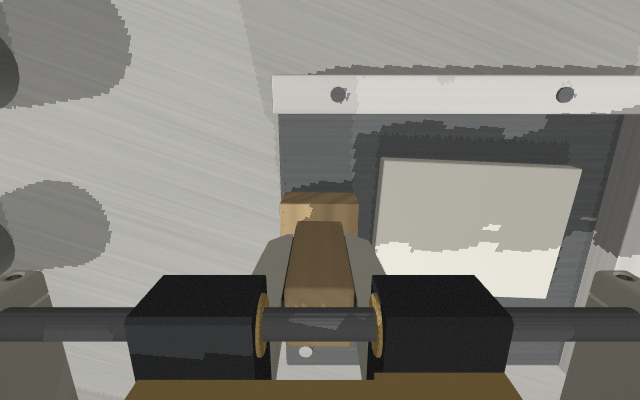

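Request:
play_rows:
  series:
    - [-1, 0, 0.1, 0, 0, 0, 0]
    - [-1, 0, 0.1, 0, 0, 0, 0]
    - [-1, 0, 0.1, 0, 0, 0, 0]
    - [-1, 0, 0.1, 0, 0, 0, 0]
    - [-1, 0, 0.1, 0, 0, 0, 0]
    - [-1, 0, 0.1, 0, 0, 0, 0]
    - [-1, 0, 0.1, 0, 0, 0, 0]
    - [-1, 0, 0.1, 0, 0, 0, 0]
    - [-1, 0, 0.1, 0, 0, 0, 0]
    - [-1, 0, 0.1, 0, 0, 0, 0]
    - [-1, 0, 0.05, 0, 0, 0, 0]
    - [-1, 0, 0, 0, 0, 0, 0]
    - [-1, 0, 0, 0, 0, 0, 0]

```text
clock: 11.9
tool_pos: [0.5676, 0.1065, 0.0546]
ee_rot: [[0.942, 0.335, 0.0], [0.335, -0.942, -0.0], [0.0, 0.0, -1.0]]
wrist_force: [-0.7, -0.2, -0.9]
opening: 0.277
```

```bash
cat >> h.py <<'E'
def fc():
    s=bot.observe(); c,sn=np.cos(C[2]),np.sin(C[2]); f=s['wrist_force']
    print('t',s['clock'],'corner mm',wc(s['tool_pos']).round(2),'z',round(s['tool_pos'][2],4),'F corner',round(c*f[0]+sn*f[1],2),round(-sn*f[0]+c*f[1],2),round(f[2],2),'op',round(s['opening'],3),'yaw',round(yawof(s['ee_rot']),2))
E
python3 - <<'E'
from h import *
fc(); bot.get_image('wrist'); fc(); save('wrist','w4.png'); fc(); save('side','si4.png')
E
```

```text
t 11.9 corner mm [-154.08  -74.11] z 0.0546 F corner -0.07 -0.68 -0.86 op 0.277 yaw -70.4
t 11.95 corner mm [-154.16  -74.2 ] z 0.0546 F corner 0.29 0.84 -0.71 op 0.277 yaw -70.4
t 12.0 corner mm [-154.22  -74.17] z 0.0546 F corner 0.04 -0.89 -1.26 op 0.276 yaw -70.4
```

View pics/w4.png

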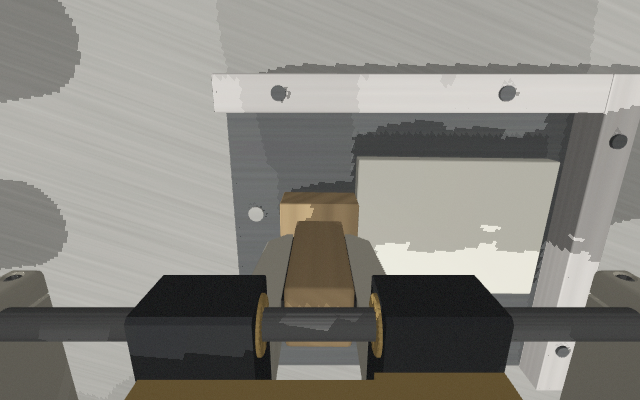

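Request:
play_rows:
  series:
    - [-1, 0, 0.05, 0, 0, 0, 0]
    - [-1, 0, 0.05, 0, 0, 0, 0]
    - [-1, 0, 0.05, 0, 0, 0, 0]
    - [-1, 0, 0.05, 0, 0, 0, 0]
    - [-1, 0, 0.05, 0, 0, 0, 0]
    - [-1, 0, 0.03, 0, 0, 0, 0]
    - [-1, 0, 0, 0, 0, 0, 0]

```text
clock: 12.75
tool_pos: [0.5703, 0.0984, 0.0545]
ee_rot: [[0.942, 0.335, 0.0], [0.335, -0.942, -0.0], [0.0, 0.0, -1.0]]
wrist_force: [1.0, 0.7, -1.7]
opening: 0.277
```

Run:
```python
from h import *
fc(); save('wrist','w5.png'); fc()
```

```text
t 12.75 corner mm [-145.59  -74.24] z 0.0545 F corner -0.31 1.15 -1.67 op 0.277 yaw -70.41
t 12.8 corner mm [-145.61  -74.3 ] z 0.0545 F corner -0.82 0.36 -1.13 op 0.28 yaw -70.41
```

View pics/w5.png

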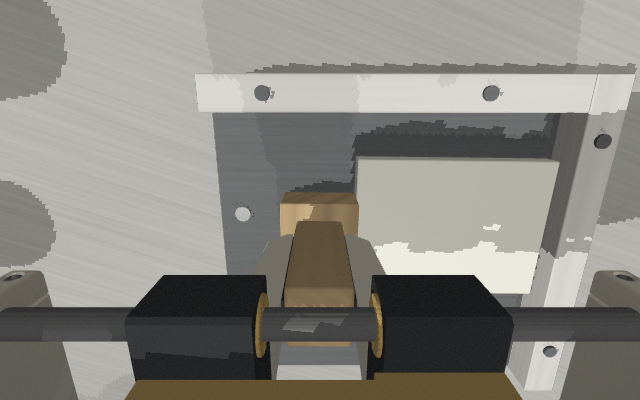

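Request:
play_rows:
  series:
    - [-1, 0, 0.02, 0, 0, 0, 0]
    - [-1, 0, 0.02, 0, 0, 0, 0]
    - [-1, 0, 0, 0, 0, 0, 0]

```text
clock: 13.1
tool_pos: [0.5706, 0.0976, 0.0545]
ee_rot: [[0.942, 0.335, 0.0], [0.335, -0.942, 0.0], [0.0, -0.0, -1.0]]
wrist_force: [-0.0, 0.4, -0.1]
opening: 0.275
```

```bash
python3 -c "
from h import *
fc()"
```

```text
t 13.1 corner mm [-144.67  -74.27] z 0.0545 F corner -0.4 0.14 -0.1 op 0.275 yaw -70.4
```

Request:
play_rows:
  series:
    - [-1, 0, 0.01, 0, 0, 0, 0]
    - [-1, 0, 0.01, 0, 0, 0, 0]
    - [-1, 0, 0, 0, 0, 0, 0]

```text
clock: 13.4
tool_pos: [0.5708, 0.097, 0.0546]
ee_rot: [[0.942, 0.335, -0.0], [0.335, -0.942, 0.0], [-0.0, -0.0, -1.0]]
wrist_force: [-0.0, 1.1, -0.2]
opening: 0.276
```

```bash
python3 -c "
from h import *
fc()"
```

```text
t 13.4 corner mm [-144.07  -74.28] z 0.0546 F corner -1.07 0.35 -0.17 op 0.276 yaw -70.4
```

Request:
play_rows:
  series:
    - [-1, 0, 0.01, 0, 0, 0, 0]
    - [-1, 0, 0.01, 0, 0, 0, 0]
    - [-1, 0, 0, 0, 0, 0, 0]

```text
clock: 13.7
tool_pos: [0.571, 0.0964, 0.0545]
ee_rot: [[0.942, 0.335, -0.0], [0.335, -0.942, -0.0], [-0.0, 0.0, -1.0]]
wrist_force: [0.7, 1.3, -0.8]
opening: 0.276
```

Request:
play_rows:
  series:
    - [-1, 0, 0.01, 0, 0, 0, 0]
    - [-1, 0, 0.01, 0, 0, 0, 0]
    - [-1, 0, 0, 0, 0, 0, 0]

```text
clock: 14.0
tool_pos: [0.571, 0.0962, 0.0545]
ee_rot: [[0.942, 0.335, -0.0], [0.335, -0.942, 0.001], [-0.0, -0.001, -1.0]]
wrist_force: [-1.4, 2.9, 0.3]
opening: 0.278
```

```bash
python3 -c "
from h import *
fc()"
```

```text
t 14.0 corner mm [-143.3   -74.37] z 0.0545 F corner -3.19 -0.34 0.28 op 0.278 yaw -70.4
```

Request:
play_rows:
  series:
    - [-1, 0, 0.01, 0, 0, 0, 0]
    - [-1, 0, 0, 0, 0, 0, 0]

```text
clock: 14.2
tool_pos: [0.5709, 0.0962, 0.0545]
ee_rot: [[0.942, 0.336, -0.001], [0.336, -0.942, 0.001], [-0.0, -0.001, -1.0]]
wrist_force: [-3.0, 4.7, 0.2]
opening: 0.279
```

```bash
python3 -c "
from h import *
fc()"
```

```text
t 14.2 corner mm [-143.24  -74.46] z 0.0545 F corner -5.42 -1.23 0.2 op 0.279 yaw -70.4
```

Request:
play_rows:
  series:
    - [-1, 0, 0.01, 0, 0, 0, 0]
    - [-1, 0, 0, 0, 0, 0, 0]

```text
clock: 14.4
tool_pos: [0.5708, 0.0961, 0.0545]
ee_rot: [[0.942, 0.336, -0.001], [0.336, -0.942, 0.001], [-0.001, -0.001, -1.0]]
wrist_force: [-2.5, 5.6, 0.8]
opening: 0.28
```

```bash
python3 -c "
from h import *
fc()"
```

```text
t 14.4 corner mm [-143.17  -74.55] z 0.0545 F corner -6.13 -0.49 0.8 op 0.28 yaw -70.39
```

Request:
play_rows:
  series:
    - [-1, 0, 0.01, 0, 0, 0, 0]
    - [-1, 0, 0.01, 0, 0, 0, 0]
    - [-1, 0, 0, 0, 0, 0, 0]

```text
clock: 14.7
tool_pos: [0.5707, 0.0959, 0.0544]
ee_rot: [[0.942, 0.335, -0.001], [0.335, -0.942, 0.002], [-0.001, -0.002, -1.0]]
wrist_force: [-2.2, 7.5, 0.6]
opening: 0.277
```

```bash
python3 -c "
from h import *
for i in range(4): fc(); bot.get_image('wrist')
fc()"
```

```text
t 14.7 corner mm [-143.06  -74.68] z 0.0544 F corner -7.77 0.5 0.56 op 0.277 yaw -70.4
t 14.75 corner mm [-143.07  -74.7 ] z 0.0544 F corner -7.42 0.06 1.34 op 0.277 yaw -70.39
t 14.8 corner mm [-143.1   -74.68] z 0.0544 F corner -7.67 -1.44 1.11 op 0.28 yaw -70.39
t 14.85 corner mm [-143.1   -74.69] z 0.0544 F corner -7.54 -0.4 0.84 op 0.278 yaw -70.39
t 14.9 corner mm [-143.05  -74.68] z 0.0544 F corner -6.72 0.76 0.49 op 0.274 yaw -70.39
```

Request:
play_rows:
  series:
    - [-1, 0, 0.01, 0, 0, 0, 0]
    - [-1, 0, 0.01, 0, 0, 0, 0]
    - [-1, 0, 0, 0, 0, 0, 0]

```text
clock: 15.2
tool_pos: [0.5706, 0.0958, 0.0544]
ee_rot: [[0.942, 0.336, -0.002], [0.336, -0.942, 0.002], [-0.001, -0.003, -1.0]]
wrist_force: [-3.4, 8.3, 1.9]
opening: 0.28
```

```bash
python3 -c "
from h import *
for i in range(4): fc(); bot.get_image('wrist')
fc()"
```

```text
t 15.2 corner mm [-142.97  -74.84] z 0.0544 F corner -8.99 -0.36 1.85 op 0.28 yaw -70.39
t 15.25 corner mm [-142.98  -74.79] z 0.0544 F corner -9.81 -1.3 1.93 op 0.277 yaw -70.4
t 15.3 corner mm [-142.98  -74.82] z 0.0544 F corner -9.03 0.33 2.61 op 0.277 yaw -70.39
t 15.35 corner mm [-142.99  -74.84] z 0.0544 F corner -8.74 -0.26 1.81 op 0.279 yaw -70.39
t 15.4 corner mm [-142.99  -74.83] z 0.0544 F corner -8.73 -0.3 0.7 op 0.274 yaw -70.39
```

Request:
play_rows:
  series:
    - [-1, 0, 0.01, 0, 0, 0, 0]
    - [-1, 0, 0.01, 0, 0, 0, 0]
    - [-1, 0, 0, 0, 0, 0, 0]
    - [-1, 0, 0, 0, 0, 0, 0]
    - [-1, 0, 0, 0, 0, 0, 0]

```text
clock: 15.9
tool_pos: [0.5706, 0.0957, 0.0544]
ee_rot: [[0.942, 0.336, -0.002], [0.336, -0.942, 0.003], [-0.001, -0.004, -1.0]]
wrist_force: [-3.7, 10.7, 3.1]
opening: 0.279
```

```bash
python3 -c "
from h import *
for i in range(4): fc(); bot.get_image('wrist')
fc();save('wrist','w6.png');save('side','si6.png')"
```

```text
t 15.9 corner mm [-142.92  -74.93] z 0.0544 F corner -11.34 0.12 3.07 op 0.279 yaw -70.39
t 15.95 corner mm [-142.94  -74.9 ] z 0.0544 F corner -9.57 -0.93 2.06 op 0.276 yaw -70.39
t 16.0 corner mm [-142.91  -74.89] z 0.0544 F corner -11.34 -0.96 1.97 op 0.28 yaw -70.39
t 16.05 corner mm [-142.92  -74.92] z 0.0544 F corner -10.99 -0.59 2.49 op 0.281 yaw -70.39
t 16.1 corner mm [-142.92  -74.9 ] z 0.0544 F corner -10.83 -0.34 2.61 op 0.277 yaw -70.39
```

View pics/w6.png

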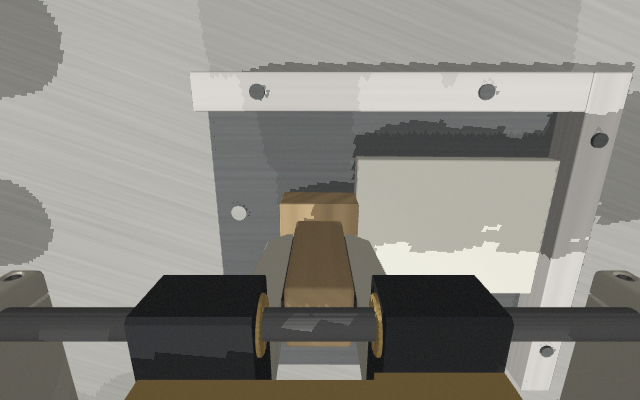

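Request:
play_rows:
  series:
    - [-1, 0, -0.05, 0, 0, 0, 0]
    - [-1, 0, -0.05, 0, 0, 0, 0]
    - [-1, 0, -0.05, 0, 0, 0, 0]
    - [-1, 0, -0.1, 0, 0, 0, 0]
    - [-1, 0, -0.2, 0, 0, 0, 0]
    - [-1, 0, -0.2, 0, 0, 0, 0]
    - [-1, 0, 0, -0.5, 0, 0, 0]
    - [-1, 0, 0, -0.8, 0, 0, 0]
    - [-1, 0, 0, -0.8, 0, 0, 0]
    - [-1, 0, 0, 0, 0, 0, 0]
    - [-1, 0, 0, 0, 0, 0, 0]

```text
clock: 17.3
tool_pos: [0.5655, 0.1122, 0.1175]
ee_rot: [[0.942, 0.336, 0.001], [0.336, -0.942, -0.0], [0.001, 0.0, -1.0]]
wrist_force: [0.5, 0.1, -1.8]
opening: 0.277
```

Run:
```python
from h import *
np.set_printoptions(precision=4,suppress=True)
fc()
for c in ['wrist','side','scene']:
    im=save(c,c+'7.png')
    r=bot.trace('tile',c)
    if not r: print(c,'none'); continue
    m=r[0]['region']; img=im['img'].astype(int)
    g=img.min(2); th=np.percentile(g[m],60)*0.85
    mm=m.astype(np.uint8)
    cs=max(cv2.findContours(mm,0,2)[0],key=cv2.contourArea).reshape(-1,2)
    w=np.array([atz(im,p,0.032)[:2] for p in cs],np.float32)
    rr=cv2.minAreaRect((w*1000).astype(np.float32)); print(c,'tile rect',rr,wc(np.array(rr[0])/1000))
plan(cw(-60,-155,.115),19.6,-1)
```

```text
t 17.3 corner mm [-160.22  -74.14] z 0.1175 F corner 0.04 0.49 -1.79 op 0.277 yaw -70.38
wrist tile rect ((600.345947265625, 19.36414337158203), (91.11782836914062, 121.512939453125), 19.255107879638672) [-61.0126 -72.6465]
side tile rect ((599.05126953125, 18.89472198486328), (94.82522583007812, 113.4666748046875), 18.280696868896484) [-61.0077 -74.0236]
scene tile rect ((603.1224975585938, 21.28874969482422), (96.78916931152344, 122.89521789550781), 20.647336959838867) [-61.8871 -69.3832]
pos [0.5648 0.112  0.1164] yaw -70.4 z [-0.002 -0.    -1.   ] move [-0.0416 -0.1214 -0.0014] dyaw 90.0 rows 12
[[-1,-0.22,0.28,0.0,0,0,np.float64(-0.94)],[-1,-0.26,0.25,0.0,0,0,np.float64(-0.94)],[-1,-0.29,0.21,0.0,0,0,np.float64(-0.94)],[-1,-0.31,0.17,0.0,0,0,np.float64(-0.94)],[-1,-0.33,0.13,0.0,0,0,np.float64(-0.94)],[-1,-0.35,0.09,0.0,0,0,np.float64(-0.94)],[-1,-0.35,0.04,0.0,0,0,np.float64(-0.94)],[-1,-0.36,-0.01,0.0,0,0,np.float64(-0.94)],[-1,-0.35,-0.05,0.0,0,0,np.float64(-0.94)],[-1,-0.34,-0.1,0.0,0,0,np.float64(-0.94)],[-1,-0.33,-0.14,0.0,0,0,np.float64(-0.94)],[-1,-0.31,-0.18,0.0,0,0,np.float64(-0.94)]]
```

View pics/wrist7.png

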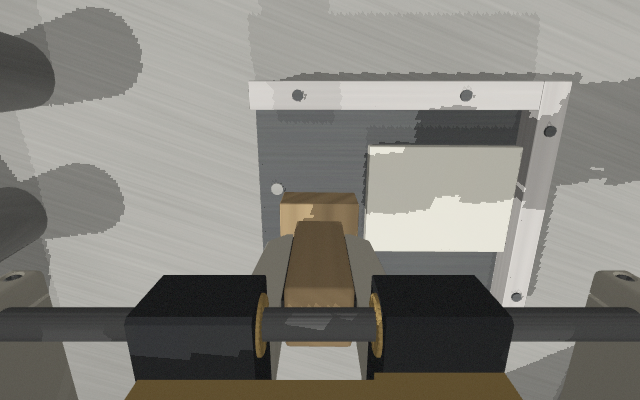

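View pics/side7.png

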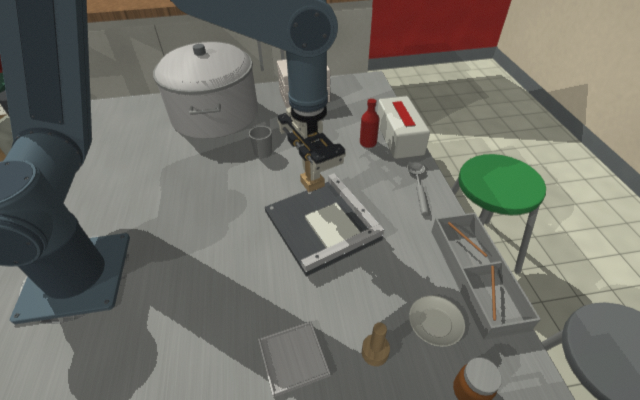

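Request:
play_rows:
  series:
    - [-1, -0.22, 0.28, 0, 0, 0, -0.94]
    - [-1, -0.26, 0.25, 0, 0, 0, -0.94]
    - [-1, -0.29, 0.21, 0, 0, 0, -0.94]
    - [-1, -0.31, 0.17, 0, 0, 0, -0.94]
    - [-1, -0.33, 0.13, 0, 0, 0, -0.94]
    - [-1, -0.35, 0.09, 0, 0, 0, -0.94]
    - [-1, -0.35, 0.04, 0, 0, 0, -0.94]
    - [-1, -0.36, -0.01, 0, 0, 0, -0.94]
    - [-1, -0.35, -0.05, 0, 0, 0, -0.94]
    - [-1, -0.34, -0.1, 0, 0, 0, -0.94]
    - [-1, -0.33, -0.14, 0, 0, 0, -0.94]
    - [-1, -0.31, -0.18, 0, 0, 0, -0.94]
    - [-1, 0, 0, 0, 0, 0, 0]
    - [-1, 0, 0, 0, 0, 0, 0]
    - [-1, 0, 0, 0, 0, 0, 0]

```text
clock: 19.1
tool_pos: [0.5242, -0.0092, 0.1174]
ee_rot: [[-0.337, 0.942, -0.0], [0.942, 0.337, 0.0], [0.0, -0.0, -1.0]]
wrist_force: [0.5, -0.1, -1.0]
opening: 0.278
```

Run:
```python
from h import *
fc();save('wrist','w8.png'); plan(cw(-60,-153,.0545),19.6,-1)
```

```text
t 19.1 corner mm [ -59.8  -153.96] z 0.1174 F corner 0.23 0.4 -0.99 op 0.278 yaw 19.69
pos [ 0.5243 -0.0092  0.1174] yaw 19.74 z [-0.  0. -1.] move [ 0.0008  0.0005 -0.0629] dyaw -0.1 rows 3
[[-1,0.0,0.01,0.7,0,0,np.float64(0.01)],[-1,0.0,0.01,0.7,0,0,np.float64(0.01)],[-1,0.0,0.01,0.7,0,0,np.float64(0.01)]]
```

View pics/w8.png

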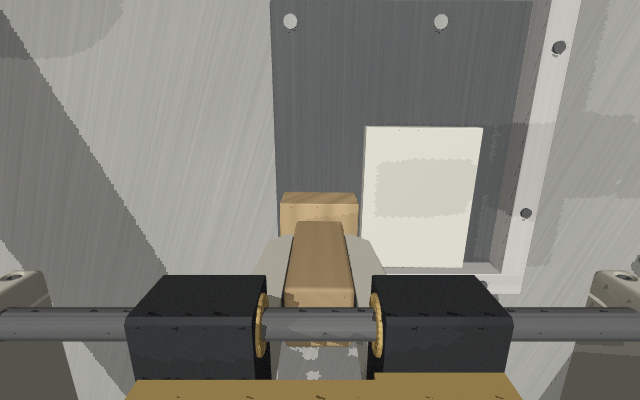

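Request:
play_rows:
  series:
    - [-1, 0, 0, 0.8, 0, 0, 0]
    - [-1, 0, 0, 0.8, 0, 0, 0]
    - [-1, 0, 0, 0.35, 0, 0, 0]
    - [-1, 0, 0, 0.15, 0, 0, 0]
    - [-1, 0, 0, 0, 0, 0, 0]
    - [-1, 0, 0, 0, 0, 0, 0]
    - [-1, 0, 0, 0, 0, 0, 0]

```text
clock: 19.85
tool_pos: [0.525, -0.0098, 0.0555]
ee_rot: [[-0.339, 0.941, 0.002], [0.941, 0.339, -0.0], [-0.001, 0.002, -1.0]]
wrist_force: [-0.7, 0.1, -0.7]
opening: 0.278
```

Run:
```python
from h import *
fc();save('wrist','w9.png');fc()
```

```text
t 19.85 corner mm [ -59.   -153.41] z 0.0555 F corner -0.34 -0.65 -0.67 op 0.278 yaw 19.84
t 19.9 corner mm [ -59.02 -153.51] z 0.0555 F corner 0.02 -0.46 -0.17 op 0.279 yaw 19.84
```

View pics/w9.png

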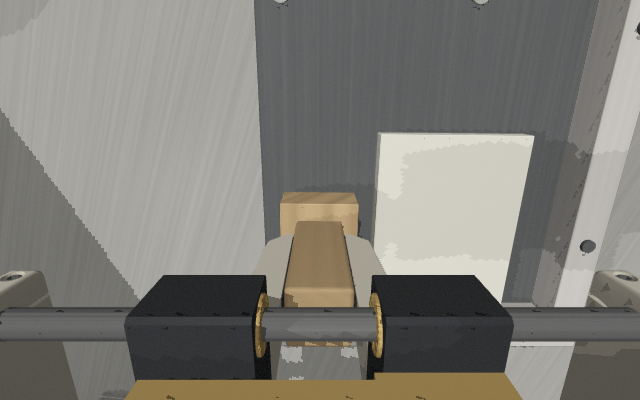

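Request:
play_rows:
  series:
    - [-1, 0, 0.1, 0, 0, 0, 0]
    - [-1, 0, 0.1, 0, 0, 0, 0]
    - [-1, 0, 0.1, 0, 0, 0, 0]
    - [-1, 0, 0.07, 0, 0, 0, 0]
    - [-1, 0, 0.07, 0, 0, 0, 0]
    - [-1, 0, 0.07, 0, 0, 0, 0]
    - [-1, 0, 0.07, 0, 0, 0, 0]
    - [-1, 0, 0.07, 0, 0, 0, 0]
    - [-1, 0, 0.07, 0, 0, 0, 0]
    - [-1, 0, 0.07, 0, 0, 0, 0]
    - [-1, 0, 0.07, 0, 0, 0, 0]
    - [-1, 0, 0.07, 0, 0, 0, 0]
    - [-1, 0, 0.07, 0, 0, 0, 0]
    - [-1, 0, 0, 0, 0, 0, 0]
    - [-1, 0, 0, 0, 0, 0, 0]

```text
clock: 21.4
tool_pos: [0.5528, 0.0005, 0.0547]
ee_rot: [[-0.339, 0.941, 0.001], [0.941, 0.339, -0.0], [-0.0, 0.001, -1.0]]
wrist_force: [-0.6, 0.2, -0.1]
opening: 0.276
```

Run:
```python
from h import *
fc();save('wrist','w10.png');fc();save('scene','sc10.png');fc()
```

```text
t 21.4 corner mm [ -59.33 -123.78] z 0.0547 F corner -0.43 -0.47 -0.1 op 0.276 yaw 19.84
t 21.45 corner mm [ -59.37 -123.86] z 0.0547 F corner -0.46 -0.46 -1.16 op 0.275 yaw 19.84
t 21.5 corner mm [ -59.38 -123.94] z 0.0547 F corner -0.28 0.08 -0.65 op 0.276 yaw 19.84
```

View pics/w10.png

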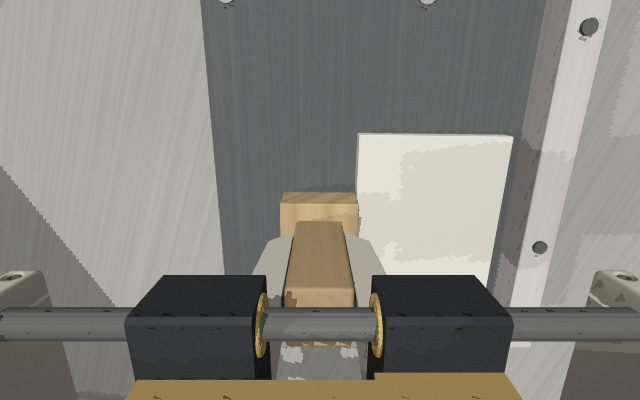

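Request:
play_rows:
  series:
    - [-1, -0.005, 0.05, 0, 0, 0, 0]
    - [-1, -0.005, 0.05, 0, 0, 0, 0]
    - [-1, -0.005, 0.05, 0, 0, 0, 0]
    - [-1, -0.005, 0.05, 0, 0, 0, 0]
    - [-1, -0.005, 0.04, 0, 0, 0, 0]
    - [-1, -0.005, 0.03, 0, 0, 0, 0]
    - [-1, 0, 0, 0, 0, 0, 0]

```text
clock: 22.2
tool_pos: [0.5605, 0.0025, 0.0545]
ee_rot: [[-0.339, 0.941, 0.0], [0.941, 0.339, 0.0], [-0.0, 0.0, -1.0]]
wrist_force: [-0.9, 0.2, -0.8]
opening: 0.275
```

Run:
```python
from h import *
fc();save('wrist','w11.png');fc()
```

```text
t 22.2 corner mm [ -58.55 -115.86] z 0.0545 F corner -0.5 -0.82 -0.85 op 0.275 yaw 19.84
t 22.25 corner mm [ -58.5  -115.85] z 0.0545 F corner -1.05 -0.29 -1.35 op 0.279 yaw 19.84
```

Request:
play_rows:
  series:
    - [-1, 0, 0.02, 0, 0, 0, 0]
    - [-1, 0, 0.01, 0, 0, 0, 0]
    - [-1, 0, 0, 0, 0, 0, 0]

```text
clock: 22.55
tool_pos: [0.5611, 0.0027, 0.0546]
ee_rot: [[-0.339, 0.941, -0.0], [0.941, 0.339, 0.0], [0.0, -0.0, -1.0]]
wrist_force: [-0.8, -0.8, -0.5]
opening: 0.277
```

Run:
```python
from h import *
fc()
```

```text
t 22.55 corner mm [ -58.6  -115.16] z 0.0546 F corner 0.47 -1.07 -0.52 op 0.277 yaw 19.84
```

View pics/w11.png

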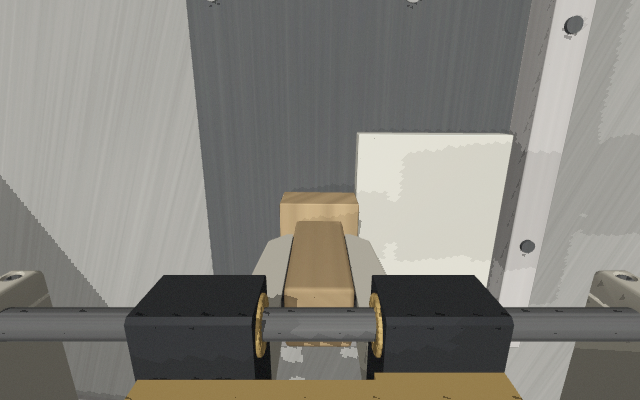

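Request:
play_rows:
  series:
    - [-1, 0, 0.02, 0, 0, 0, 0]
    - [-1, 0, 0.01, 0, 0, 0, 0]
    - [-1, 0, 0, 0, 0, 0, 0]

```text
clock: 22.85
tool_pos: [0.5621, 0.0031, 0.0546]
ee_rot: [[-0.339, 0.941, 0.0], [0.941, 0.339, 0.0], [-0.0, 0.0, -1.0]]
wrist_force: [-2.0, -0.3, -0.5]
opening: 0.278
```

Run:
```python
from h import *
fc()
```

```text
t 22.85 corner mm [ -58.58 -114.17] z 0.0546 F corner -0.37 -1.98 -0.51 op 0.278 yaw 19.84
```

Request:
play_rows:
  series:
    - [-1, 0, 0.01, 0, 0, 0, 0]
    - [-1, 0, 0.01, 0, 0, 0, 0]
    - [-1, 0, 0, 0, 0, 0, 0]

```text
clock: 23.15
tool_pos: [0.5626, 0.0033, 0.0546]
ee_rot: [[-0.339, 0.941, 0.0], [0.941, 0.339, 0.0], [-0.0, 0.0, -1.0]]
wrist_force: [-0.9, -0.8, -0.9]
opening: 0.276
```

Run:
```python
from h import *
fc()
```

```text
t 23.15 corner mm [ -58.59 -113.59] z 0.0546 F corner 0.42 -1.07 -0.88 op 0.276 yaw 19.84
```

Request:
play_rows:
  series:
    - [-1, 0, 0.01, 0, 0, 0, 0]
    - [-1, 0, 0.01, 0, 0, 0, 0]
    - [-1, 0, 0, 0, 0, 0, 0]

```text
clock: 23.45
tool_pos: [0.5632, 0.0034, 0.0546]
ee_rot: [[-0.339, 0.941, 0.0], [0.941, 0.339, -0.0], [-0.0, 0.0, -1.0]]
wrist_force: [-1.4, -1.3, -0.6]
opening: 0.278
```

Run:
```python
from h import *
fc()
```

```text
t 23.45 corner mm [ -58.57 -113.01] z 0.0546 F corner 0.74 -1.74 -0.61 op 0.278 yaw 19.84
```

Request:
play_rows:
  series:
    - [-1, 0, 0.01, 0, 0, 0, 0]
    - [-1, 0, 0.01, 0, 0, 0, 0]
    - [-1, 0, 0, 0, 0, 0, 0]

```text
clock: 23.75
tool_pos: [0.5633, 0.0035, 0.0545]
ee_rot: [[-0.339, 0.941, -0.001], [0.941, 0.339, -0.0], [0.0, -0.001, -1.0]]
wrist_force: [-1.4, -0.7, -0.9]
opening: 0.281
```

Run:
```python
from h import *
fc()
```

```text
t 23.75 corner mm [ -58.6  -112.83] z 0.0545 F corner 0.23 -1.52 -0.89 op 0.281 yaw 19.85
```

Request:
play_rows:
  series:
    - [-1, 0, 0.01, 0, 0, 0, 0]
    - [-1, 0, 0.01, 0, 0, 0, 0]
    - [-1, 0, 0, 0, 0, 0, 0]

```text
clock: 24.05
tool_pos: [0.5634, 0.0036, 0.0543]
ee_rot: [[-0.34, 0.941, -0.002], [0.941, 0.34, -0.0], [0.0, -0.002, -1.0]]
wrist_force: [-4.0, -2.9, 0.1]
opening: 0.28
```

Run:
```python
from h import *
fc()
```

```text
t 24.05 corner mm [ -58.6  -112.71] z 0.0543 F corner 1.35 -4.76 0.06 op 0.28 yaw 19.85
```

Request:
play_rows:
  series:
    - [-1, 0, 0.01, 0, 0, 0, 0]
    - [-1, 0, 0.01, 0, 0, 0, 0]
    - [-1, 0, 0, 0, 0, 0, 0]

```text
clock: 24.35
tool_pos: [0.5635, 0.0037, 0.0542]
ee_rot: [[-0.34, 0.941, -0.003], [0.941, 0.34, -0.001], [0.0, -0.003, -1.0]]
wrist_force: [-4.7, -3.0, 1.8]
opening: 0.28
```

Run:
```python
from h import *
fc(); bot.get_image('wrist'); fc()
```

```text
t 24.35 corner mm [ -58.67 -112.61] z 0.0542 F corner 1.27 -5.4 1.75 op 0.28 yaw 19.86
t 24.4 corner mm [ -58.68 -112.62] z 0.0542 F corner 1.01 -6.42 0.38 op 0.277 yaw 19.86
```

Request:
play_rows:
  series:
    - [-1, -0.01, 0.01, 0, 0, 0, 0]
    - [-1, -0.01, 0.01, 0, 0, 0, 0]
    - [-1, -0.01, 0, 0, 0, 0, 0]
    - [-1, 0, 0, 0, 0, 0, 0]

```text
clock: 24.8
tool_pos: [0.5636, 0.0035, 0.0539]
ee_rot: [[-0.34, 0.941, -0.004], [0.941, 0.34, 0.0], [0.002, -0.004, -1.0]]
wrist_force: [-6.8, -2.0, 0.3]
opening: 0.277
```

Run:
```python
from h import *
fc(); save('wrist','w12.png'); fc(); bot.get_image('wrist'); fc()
```

```text
t 24.8 corner mm [ -58.47 -112.58] z 0.0539 F corner -0.41 -7.08 0.35 op 0.277 yaw 19.86
t 24.85 corner mm [ -58.49 -112.57] z 0.0539 F corner 0.13 -7.87 1.68 op 0.276 yaw 19.87
t 24.9 corner mm [ -58.48 -112.57] z 0.0539 F corner -0.07 -7.16 1.42 op 0.278 yaw 19.86
```

View pics/w12.png

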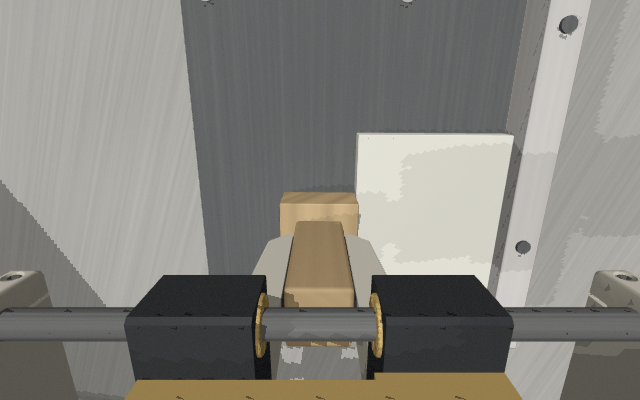

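Request:
play_rows:
  series:
    - [-1, -0.01, 0.01, 0, 0, 0, 0]
    - [-1, -0.01, 0.01, 0, 0, 0, 0]
    - [-1, -0.01, 0.01, 0, 0, 0, 0]
    - [-1, 0, 0, 0, 0, 0, 0]

```text
clock: 25.3
tool_pos: [0.5638, 0.0032, 0.0536]
ee_rot: [[-0.34, 0.94, -0.006], [0.94, 0.34, 0.001], [0.003, -0.006, -1.0]]
wrist_force: [-9.0, -2.2, 1.6]
opening: 0.279
```

Run:
```python
from h import *
fc(); bot.get_image('wrist'); fc(); bot.get_image('wrist'); fc()
```

```text
t 25.3 corner mm [ -58.11 -112.47] z 0.0536 F corner -0.97 -9.21 1.61 op 0.279 yaw 19.88
t 25.35 corner mm [ -58.11 -112.5 ] z 0.0536 F corner -0.69 -8.87 1.33 op 0.276 yaw 19.87
t 25.4 corner mm [ -58.12 -112.5 ] z 0.0536 F corner -1.15 -8.72 1.36 op 0.281 yaw 19.87
```

Request:
play_rows:
  series:
    - [-1, -0.005, 0.01, 0, 0, 0, 0]
    - [-1, -0.005, 0.01, 0, 0, 0, 0]
    - [-1, 0, 0, 0, 0, 0, 0]
    - [-1, 0, 0, 0, 0, 0, 0]
    - [-1, 0, 0, 0, 0, 0, 0]

```text
clock: 25.9
tool_pos: [0.5639, 0.0031, 0.0535]
ee_rot: [[-0.34, 0.94, -0.008], [0.94, 0.34, 0.0], [0.003, -0.007, -1.0]]
wrist_force: [-10.0, -1.4, 1.3]
opening: 0.276
```

Run:
```python
from h import *
for i in range(6): fc(); bot.get_image('wrist')
```

```text
t 25.9 corner mm [ -57.96 -112.44] z 0.0535 F corner -2.1 -9.87 1.29 op 0.276 yaw 19.88
t 25.95 corner mm [ -57.99 -112.44] z 0.0535 F corner -1.08 -10.32 1.73 op 0.276 yaw 19.88
t 26.0 corner mm [ -57.94 -112.43] z 0.0535 F corner -1.39 -8.95 2.25 op 0.279 yaw 19.88
t 26.05 corner mm [ -57.97 -112.45] z 0.0535 F corner -1.3 -10.2 2.8 op 0.277 yaw 19.88
t 26.1 corner mm [ -57.99 -112.44] z 0.0535 F corner -1.25 -10.64 1.48 op 0.276 yaw 19.88
t 26.15 corner mm [ -57.96 -112.44] z 0.0535 F corner -1.91 -9.47 1.71 op 0.278 yaw 19.88
```

Request:
play_rows:
  series:
    - [-1, 0, 0.01, 0, 0, 0, 0]
    - [-1, 0, 0, 0, 0, 0, 0]
    - [-1, 0, 0, 0, 0, 0, 0]
    - [-1, 0, 0, 0, 0, 0, 0]
    - [-1, 0, 0, 0, 0, 0, 0]
    - [-1, 0, 0, 0, 0, 0, 0]

```text
clock: 26.8
tool_pos: [0.564, 0.003, 0.0535]
ee_rot: [[-0.34, 0.94, -0.008], [0.94, 0.34, 0.0], [0.003, -0.007, -1.0]]
wrist_force: [-9.5, -3.1, 1.8]
opening: 0.277
```

Run:
```python
from h import *
for i in range(4): fc(); bot.get_image('wrist')
```

```text
t 26.8 corner mm [ -57.93 -112.38] z 0.0535 F corner -0.27 -10.0 1.79 op 0.277 yaw 19.89
t 26.85 corner mm [ -57.94 -112.4 ] z 0.0535 F corner -0.79 -10.83 2.06 op 0.274 yaw 19.89
t 26.9 corner mm [ -57.95 -112.43] z 0.0534 F corner -1.65 -9.85 1.76 op 0.279 yaw 19.89
t 26.95 corner mm [ -57.96 -112.41] z 0.0534 F corner -2.07 -10.37 2.39 op 0.282 yaw 19.89
```

Request:
play_rows:
  series:
    - [-1, 0, -0.05, 0, 0, 0, 0]
    - [-1, 0, -0.05, 0, 0, 0, 0]
    - [-1, 0, -0.05, 0, 0, 0, 0]
    - [-1, 0, -0.1, 0, 0, 0, 0]
    - [-1, 0, -0.2, 0, 0, 0, 0]
    - [-1, 0, -0.2, 0, 0, 0, 0]
    - [-1, 0, 0, -0.5, 0, 0, 0]
    - [-1, 0, 0, -0.8, 0, 0, 0]
    - [-1, 0, 0, -0.8, 0, 0, 0]
    - [-1, 0, 0, -0.3, 0, 0, 0]
    - [-1, 0, 0, 0, 0, 0, 0]
    - [-1, 0, 0, 0, 0, 0, 0]

```text
clock: 28.2
tool_pos: [0.5489, -0.0037, 0.1258]
ee_rot: [[-0.339, 0.941, -0.001], [0.941, 0.339, 0.0], [0.0, -0.001, -1.0]]
wrist_force: [-0.9, -0.7, -1.6]
opening: 0.278
```

Run:
```python
from h import *
fc()
for c in ['wrist','side','scene']: 
    im=save(c,c+'13.png')
    if c=='wrist': cv2.imwrite('pics/w13z.png',cv2.resize(im['img'][100:320,340:580,::-1],None,fx=2.5,fy=2.5,interpolation=cv2.INTER_CUBIC))
    if c=='side': cv2.imwrite('pics/s13z.png',cv2.resize(im['img'][160:290,250:400,::-1],None,fx=4,fy=4,interpolation=cv2.INTER_CUBIC))
plan([.4755,-.2662,.12],22,-1)
```

```text
t 28.2 corner mm [ -56.69 -128.87] z 0.1258 F corner 0.31 -1.07 -1.6 op 0.278 yaw 19.83
pos [ 0.5486 -0.0036  0.1252] yaw 19.84 z [-0.002  0.001 -1.   ] move [-0.0731 -0.2626 -0.0052] dyaw 2.2 rows 10
[[-1,-0.74,-0.53,0.02,0,0,np.float64(-0.03)],[-1,-0.74,-0.53,0.02,0,0,np.float64(-0.03)],[-1,-0.74,-0.53,0.02,0,0,np.float64(-0.03)],[-1,-0.73,-0.53,0.02,0,0,np.float64(-0.03)],[-1,-0.73,-0.54,0.02,0,0,np.float64(-0.03)],[-1,-0.73,-0.54,0.02,0,0,np.float64(-0.03)],[-1,-0.73,-0.54,0.02,0,0,np.float64(-0.03)],[-1,-0.73,-0.55,0.02,0,0,np.float64(-0.03)],[-1,-0.72,-0.55,0.02,0,0,np.float64(-0.03)],[-1,-0.72,-0.55,0.02,0,0,np.float64(-0.03)]]
```

View pics/w13z.png

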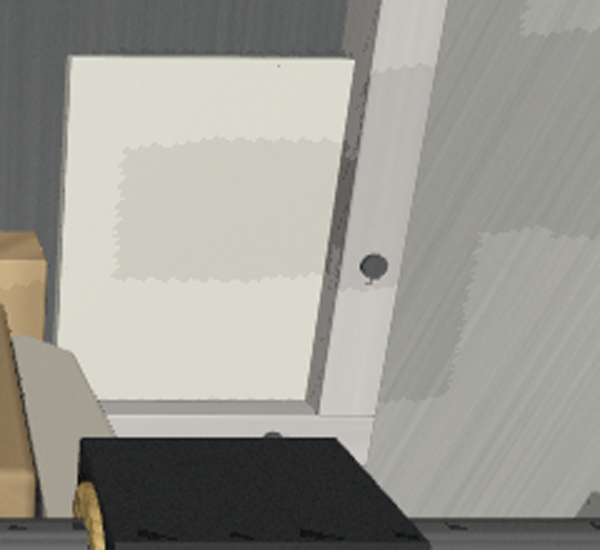

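View pics/s13z.png

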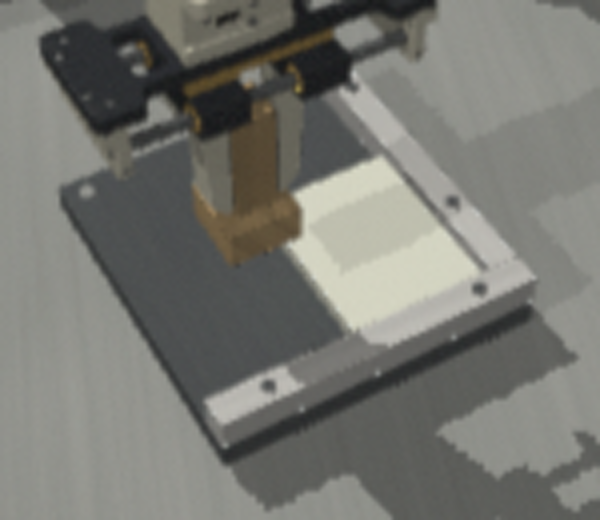

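Request:
play_rows:
  series:
    - [-1, -0.74, -0.53, 0, 0, 0, -0.03]
    - [-1, -0.74, -0.53, 0, 0, 0, -0.03]
    - [-1, -0.74, -0.53, 0, 0, 0, -0.03]
    - [-1, -0.73, -0.53, 0, 0, 0, -0.03]
    - [-1, -0.73, -0.54, 0, 0, 0, -0.03]
    - [-1, -0.73, -0.54, 0, 0, 0, -0.03]
    - [-1, -0.73, -0.54, 0, 0, 0, -0.03]
    - [-1, -0.73, -0.55, 0, 0, 0, -0.03]
    - [-1, -0.72, -0.55, 0, 0, 0, -0.03]
    - [-1, -0.72, -0.55, 0, 0, 0, -0.03]
    - [-1, 0, 0, 0, 0, 0, 0]
    - [-1, 0, 0, 0, 0, 0, 0]
    - [-1, 0, 0, 0, 0, 0, 0]

```text
clock: 29.65
tool_pos: [0.4765, -0.2653, 0.1259]
ee_rot: [[-0.379, 0.926, -0.001], [0.926, 0.379, 0.001], [0.002, -0.0, -1.0]]
wrist_force: [-0.1, -0.1, -1.4]
opening: 0.279
```

Run:
```python
from h import *
fc()
I=save('side','si14.png'); cv2.imwrite('pics/si14z.png',cv2.resize(I['img'][180:400,220:440,::-1],None,fx=2.5,fy=2.5,interpolation=cv2.INTER_CUBIC))
plan([.4755,-.2662,.0363],22,-1)
im=save('wrist','w14.png')
```

```text
t 29.65 corner mm [ 165.16 -285.28] z 0.1259 F corner 0.08 -0.15 -1.36 op 0.279 yaw 22.25
pos [ 0.4767 -0.2652  0.1261] yaw 22.29 z [-0.001  0.001 -1.   ] move [-0.0012 -0.001  -0.0898] dyaw -0.3 rows 4
[[-1,-0.0,-0.01,0.75,0,0,np.float64(0.01)],[-1,-0.0,-0.01,0.75,0,0,np.float64(0.01)],[-1,-0.0,-0.01,0.75,0,0,np.float64(0.01)],[-1,-0.0,-0.01,0.75,0,0,np.float64(0.01)]]
```

View pics/si14z.png

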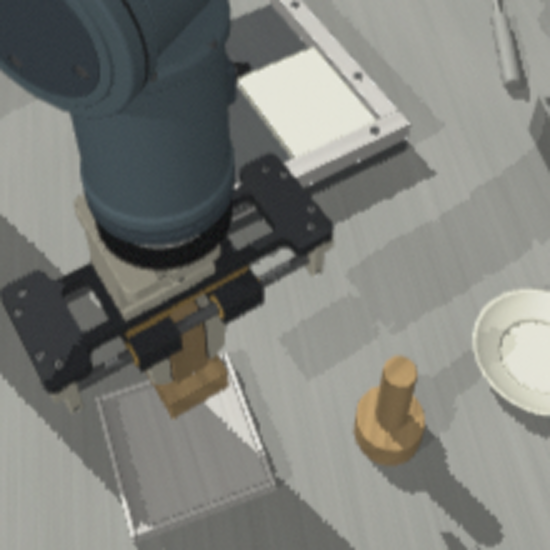

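Request:
play_rows:
  series:
    - [-1, 0, -0.05, 0.8, 0, 0, 0.04]
    - [-1, 0, 0, 0.8, 0, 0, 0]
    - [-1, 0, 0, 0.7, 0, 0, 0]
    - [-1, 0, 0, 0.4, 0, 0, 0]
    - [-1, 0, 0, 0.15, 0, 0, 0]
    - [-1, 0, 0, 0, 0, 0, 0]
    - [-1, 0, 0, 0, 0, 0, 0]
    - [-1, 0, 0, 0, 0, 0, 0]

```text
clock: 30.55
tool_pos: [0.476, -0.2674, 0.0421]
ee_rot: [[-0.373, 0.928, 0.002], [0.928, 0.373, -0.001], [-0.002, 0.001, -1.0]]
wrist_force: [0.9, -0.2, -0.9]
opening: 0.277
```

Run:
```python
from h import *
fc(); plan([.4755,-.2662,.0355],22,-1)
```

```text
t 30.55 corner mm [ 166.96 -286.47] z 0.0421 F corner 0.47 0.79 -0.93 op 0.277 yaw 21.92
pos [ 0.476  -0.2674  0.0421] yaw 21.92 z [ 0.002 -0.001 -1.   ] move [-0.0005  0.0012 -0.0066] dyaw 0.1 rows 1
[[-1,0.04,-0.0,0.22,0,0,np.float64(-0.01)]]
```

Request:
play_rows:
  series:
    - [-1, 0.02, 0, 0.06, 0, 0, 0]
    - [-1, 0.02, 0, 0.06, 0, 0, 0]
    - [-1, 0, 0, 0.05, 0, 0, 0]
    - [-1, 0, 0, 0.02, 0, 0, 0]
    - [-1, 0, 0, 0, 0, 0, 0]
    - [-1, 0, 0, 0, 0, 0, 0]

```text
clock: 31.15
tool_pos: [0.4749, -0.2658, 0.0353]
ee_rot: [[-0.373, 0.928, 0.0], [0.928, 0.373, -0.0], [-0.0, 0.0, -1.0]]
wrist_force: [0.3, 1.6, -0.5]
opening: 0.28
```

Run:
```python
from h import *
fc(); bot.get_image('wrist'); fc()
```

```text
t 31.15 corner mm [ 165.11 -286.99] z 0.0353 F corner -1.41 0.83 -0.55 op 0.28 yaw 21.92
t 31.2 corner mm [ 165.07 -287.  ] z 0.0353 F corner -0.33 0.03 -2.74 op 0.274 yaw 21.92
```

Request:
play_rows:
  series:
    - [-1, 0, 0, 0.02, 0, 0, 0]
    - [-1, 0, 0, 0, 0, 0, 0]
    - [-1, 0, 0, 0, 0, 0, 0]

```text
clock: 31.5
tool_pos: [0.4749, -0.2658, 0.0353]
ee_rot: [[-0.373, 0.928, 0.0], [0.928, 0.373, -0.0], [-0.0, 0.0, -1.0]]
wrist_force: [-1.5, 1.1, 5.7]
opening: 0.276
```

Run:
```python
from h import *
fc(); bot.get_image('wrist'); fc(); I=save('side','si15.png'); fc()
cv2.imwrite('pics/si15z.png',cv2.resize(I['img'][270:400,220:400,::-1],None,fx=4,fy=4,interpolation=cv2.INTER_CUBIC))
```

```text
t 31.5 corner mm [ 165.11 -286.99] z 0.0353 F corner -1.53 -1.01 5.71 op 0.276 yaw 21.92
t 31.55 corner mm [ 165.13 -286.98] z 0.0353 F corner -1.22 -0.46 5.22 op 0.276 yaw 21.92
t 31.6 corner mm [ 165.1  -286.97] z 0.0353 F corner -1.88 -2.35 4.94 op 0.28 yaw 21.92
```

View pics/si15z.png

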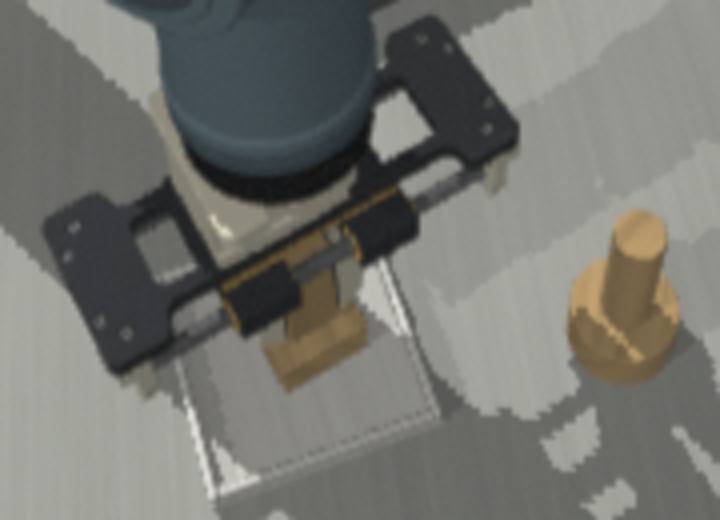

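The pusher is seated, with about 6 N of floor contact. I'll ease off slightly, then open.

Request:
play_rows:
  series:
    - [-1, 0, 0, -0.01, 0, 0, 0]
    - [-1, 0, 0, 0, 0, 0, 0]
    - [0.3, 0, 0, 0, 0, 0, 0]
    - [1, 0, 0, 0, 0, 0, 0]
    - [1, 0, 0, 0, 0, 0, 0]
    - [1, 0, 0, 0, 0, 0, 0]
    - [1, 0, 0, 0, 0, 0, 0]
    - [1, 0, 0, 0, 0, 0, 0]
    - [1, 0, 0, 0, 0, 0, 0]
    - [1, 0, 0, 0, 0, 0, 0]
    - [1, 0, 0, 0, 0, 0, 0]
    - [1, 0, 0, 0, 0, 0, 0]
  grip_force: 30

```text
clock: 32.8
tool_pos: [0.4749, -0.2658, 0.0351]
ee_rot: [[-0.373, 0.928, 0.0], [0.928, 0.373, -0.0], [-0.0, 0.0, -1.0]]
wrist_force: [-0.5, 0.4, 0.5]
opening: 0.998
```

Request:
play_rows:
  series:
    - [1, 0, 0, 0, 0, 0, 0]
    - [1, 0, 0, -0.3, 0, 0, 0]
    - [1, 0, 0, -0.6, 0, 0, 0]
    - [1, 0, 0, -0.8, 0, 0, 0]
    - [1, 0, 0, -0.8, 0, 0, 0]
    - [1, 0, 0, -0.8, 0, 0, 0]
    - [1, 0, 0, -0.8, 0, 0, 0]
    - [1, 0, 0, 0, 0, 0, 0]
    - [1, 0, 0, 0, 0, 0, 0]

```text
clock: 33.7
tool_pos: [0.475, -0.2659, 0.1586]
ee_rot: [[-0.373, 0.928, 0.001], [0.928, 0.373, -0.001], [-0.001, 0.001, -1.0]]
wrist_force: [0.6, 0.4, -0.6]
opening: 1.002
```

Run:
```python
from h import *
fc(); I=save('side','si16.png'); w=save('wrist','w16.png')
cv2.imwrite('pics/si16z.png',cv2.resize(I['img'][160:400,240:440,::-1],None,fx=2.5,fy=2.5,interpolation=cv2.INTER_CUBIC))
```

```text
t 33.7 corner mm [ 165.17 -286.91] z 0.1586 F corner -0.18 0.66 -0.57 op 1.002 yaw 21.92
```

View pics/si16z.png

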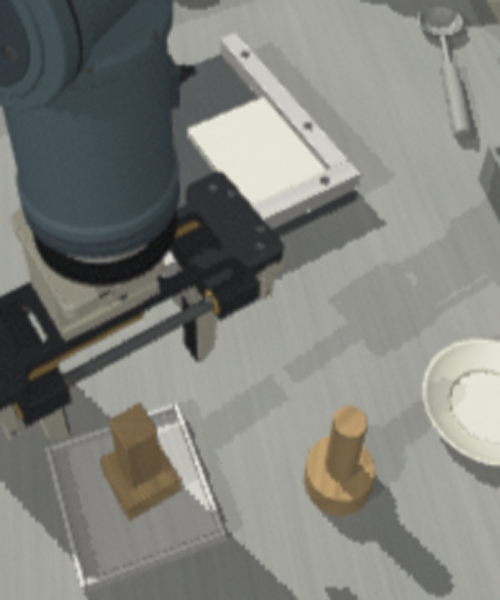

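View pics/w16.png

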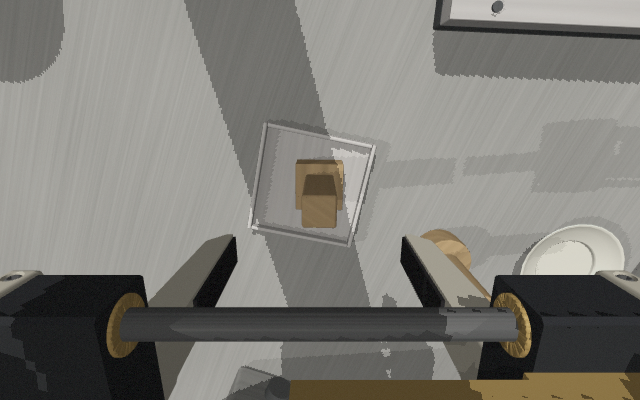

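Run:
```python
from h import *
plan([.665,-.06,.22],19.7,1)
```

```text
pos [ 0.4742 -0.2652  0.157 ] yaw 21.92 z [-0.001  0.001 -1.   ] move [0.1908 0.2052 0.063 ] dyaw -2.2 rows 11
[[1,0.36,0.77,-0.19,0,0,np.float64(0.03)],[1,0.36,0.77,-0.19,0,0,np.float64(0.03)],[1,0.37,0.77,-0.19,0,0,np.float64(0.03)],[1,0.37,0.76,-0.19,0,0,np.float64(0.03)],[1,0.37,0.76,-0.19,0,0,np.float64(0.03)],[1,0.37,0.76,-0.19,0,0,np.float64(0.03)],[1,0.38,0.76,-0.19,0,0,np.float64(0.03)],[1,0.38,0.76,-0.19,0,0,np.float64(0.03)],[1,0.38,0.76,-0.19,0,0,np.float64(0.03)],[1,0.39,0.76,-0.19,0,0,np.float64(0.03)],[1,0.39,0.76,-0.19,0,0,np.float64(0.03)]]
```

Request:
play_rows:
  series:
    - [1, 0.36, 0.77, -0.4, 0, 0, 0.03]
    - [1, 0.36, 0.77, -0.4, 0, 0, 0.03]
    - [1, 0.37, 0.77, -0.3, 0, 0, 0.03]
    - [1, 0.37, 0.76, -0.2, 0, 0, 0.03]
    - [1, 0.37, 0.76, -0.2, 0, 0, 0.03]
    - [1, 0.37, 0.76, -0.2, 0, 0, 0.03]
    - [1, 0.38, 0.76, -0.2, 0, 0, 0.03]
    - [1, 0.38, 0.76, -0.1, 0, 0, 0.03]
    - [1, 0.38, 0.76, 0, 0, 0, 0.03]
    - [1, 0.39, 0.76, 0, 0, 0, 0.03]
    - [1, 0.39, 0.76, 0, 0, 0, 0.03]
    - [1, 0, 0, 0, 0, 0, 0]
    - [1, 0, 0, 0, 0, 0, 0]
    - [1, 0, 0, 0, 0, 0, 0]

```text
clock: 35.2
tool_pos: [0.6658, -0.0617, 0.2171]
ee_rot: [[-0.33, 0.944, -0.002], [0.944, 0.33, 0.0], [0.001, -0.002, -1.0]]
wrist_force: [-0.5, 0.5, -0.1]
opening: 0.996
```

Run:
```python
from h import *
fc(); w=save('wrist','w17.png'); cv2.imwrite('pics/w17z.png',cv2.resize(w['img'][60:260,240:480,::-1],None,fx=3,fy=3,interpolation=cv2.INTER_CUBIC))
save('scene','sc17.png')
```

```text
t 35.2 corner mm [ 37.36 -38.43] z 0.2171 F corner -0.59 -0.27 -0.06 op 0.996 yaw 19.26
```

View pics/w17.png

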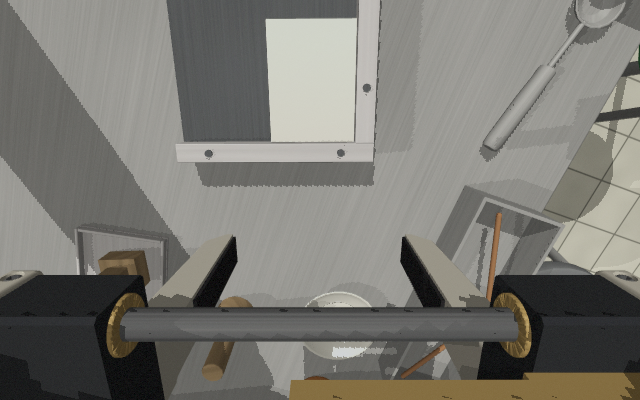

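View pics/w17z.png

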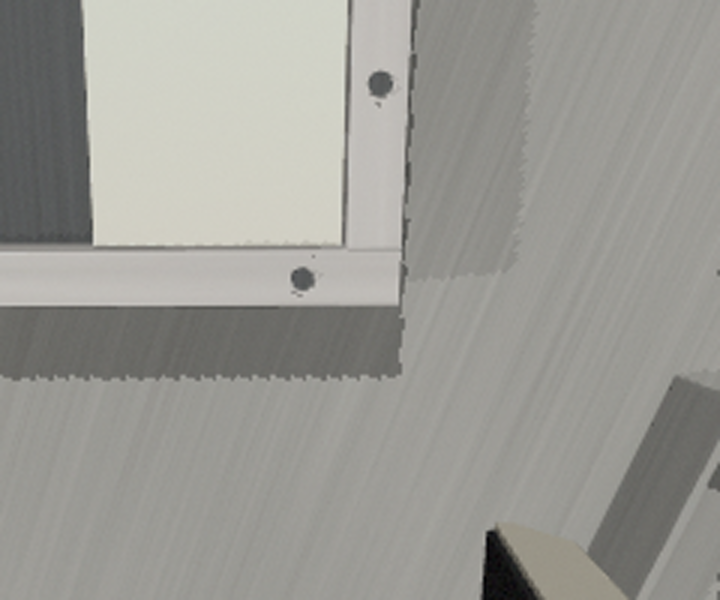

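View pics/sc17.png

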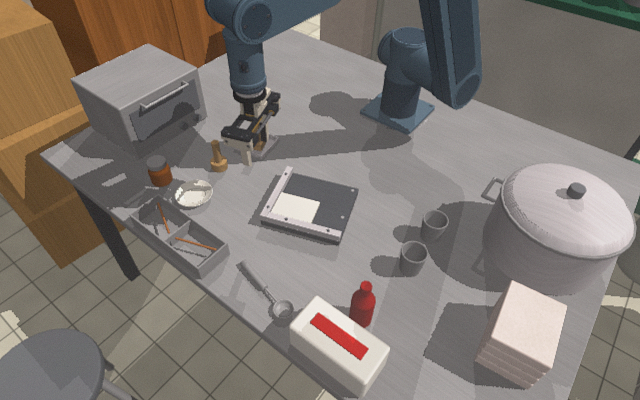

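```bash
python3 -c "
from cell import bot
print(bot.sign_off())"
```

```text
the job is handed in; nothing more can be done
None
```

I pushed the tile into the corner with the pusher's foot, stood the pusher back in its tray and handed the job in at about 35 s.

- **First push (endways):** the tile went flat against the first stop. The wrist force held at about 10.8 N for at least 0.5 s.
- **Second push (sideways):** the tile slid along the first stop to the second, with a slight bias toward the first stop. The wrist force held at about 10 N for over a second. The tile pulled away from the first stop with about 1 N for a moment, so I corrected the bias.
- **Stop forces:** each stop felt 0.3 to 2 N less than the wrist force, because of the tile's friction on the board. That puts both within 6 to 14 N, but I worked this out rather than measured it. Single readings scatter by about 1 N.
- **Pusher:** it was set down with about 6 N of floor contact and released. The side and wrist pictures show it upright in the tray, within 1 mm of where it was picked up.
- **Final check:** the last close wrist picture shows no gap between the tile and either stop. The round tamper and cups look undisturbed, and the gripper was open and touching nothing.

No check failed. The sign-off gave no verdict.

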